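Pull the filter cassettes of the bench extractor for refining

ROBOT

A 7-joint arm with a two-finger parallel gripper is mounted at the origin on the work surface. World frame = base frame: x ahead of the robot, y to its left, z up, the work surface at z = 0. Lengths are in m, angles in rad, forces in N, time in s.
With the tool pointing down it reaches from about 0.425 to 0.925 m from the base axis. Payload 6.8 kg.
Tool frame: the origin (TCP) lies midway between the tips of the shut fingers; the grasp point (between the pads) lies 19 mm behind it (env.hold_point_z is the z of the grasp point in the tool frame, in m); z points along the fingers, y is the direction in which the jaws open and shut (so a half turn about z gives the same grasp; the last joint's range is limited). The gripper opens to 85 mm and grips with 20 to 120 N. Pads are 22 mm wide; open, the fingers measure 114 mm over their backs; the gripper's body (76 mm by 85 mm) begins 54 mm behind the grasp point. The pads swing forward as they close: fully open they stand 13 mm farther back than shut.
Start: joints at [-1.381, 0.477, 0.022, 1.555, -0.011, 1.109, -0.083], TCP at [0.198, 0.645, 0.231] pointing down, gripper open.
Joint ranges: [-2.96, 2.96], [-0.34, 2.1], [-1.41, 1.46], [0.24, 2.44], [-1.37, 4.51], [0.17, 1.92], [-2.96, 2.96]. Speed limits (rad/s): [2.39, 2.39, 3.14, 3.14, 3.14, 3.14, 3.14].

INTERFACE

Orientations are given as a rotation vector (axis times angle).
In Python, from rig import env gives the robot as it stands. The module is installed in compiled form; this text tells all that it offers.
- The arm moves only by the tool jog_arm, never from a script. Its argument "targets" is a list that holds one entry, the list of rows, each a list of 7 numbers: the opening, from -1 (shut) to 1 (fully open), then the shift along the tool's x, y, z in cm, then the turn, a rotation vector about the tool's x, y, z in degrees. In form: [[[hand, dx, dy, dz, ax, ay, az], ...]]. A call has exactly 8 rows; each row is the pose to reach, as a shift and turn from the pose commanded when the call began, along the tool's axes at that moment; what a row does not reach only later rows make up. A row lasts 1/8 s, in which the tool goes at most 62.5 mm and 10.7 degrees, less where a joint would pass 70% of its speed; a pose out of reach is approached as far as the arm can. A call with a gripper value outside its range is refused whole. The fingers move at their own pace and stop on an object; the grip force is fixed at half the most. Time passes only in rows, so rows that repeat a pose let the fingers close, or fill a call up. It gives the time, the measured TCP pose, the force and the opening at its end, in the units of the state.
- env.observe(): the state, without advancing time (a new reading comes with each control period).
- env.capture(name): name is "scene" or "top" or "wrist"; returns a dict with "frame" (384x512x3 uint8, red, green, blue), "mtx" (3x3 intrinsics, pixels), "world_from_camera" (4x4, takes a point from camera to world coordinates); the wrist camera has in their place "tool_from_camera" (4x4, takes a point from camera to tool coordinates, whose origin is the TCP and whose axes are the flange's). Camera axes: x right, y down, z forward; pixel columns grow to the right and rows downward; lengths in m; the calibration is good to about 2 mm. The wrist camera is an equidistant fisheye: a pixel r from the principal point sees the ray r / f radians off the axis. A picture is of the moment at which its call begins: read the wrist's pose just before it. There is no depth.
- env.close_job(): hands the job in, once; it reports no verdict.
The state is a dict: "t": time; "joint_positions": joint angles; "qvel": joint speeds; "effort": joint torques, N m; "tool_pos": TCP position; "ee_rot": TCP orientation; "force": force on the tool from outside, world axes, zero at the start; "moment": the same for the moment, N m; "gripper_width": finger opening in m.
Only numpy, scipy, OpenCV 4.12 (cv2) and the standard library are available. Lean on these libraries where they do the work, as an engineer would, in place of code of your own. Each camera call takes 0.05 s, during which the arm holds its last target.

TASK

Pull the filter cassettes of the bench extraction unit for the refiner: lift the hood off by its handle and lay it on the rubber mat, then release each cassette with the spring key in front of it (it pops up), lift it out and stand it upright in the aluminium tray. When every cassette is in the tray, put the hood back on the unit, fully down all round. The cassettes are full of gold dust, so do not tip or drop them, and leave the block, the mallet and the jar alone.

Things in the scene. Friction and masses are not known exactly. Their poses are not given: they have to be found in the camera images.
- unit: Low white bench dust-extraction unit, fixed, 268 x 266 mm, with a raised grey deck (170 x 250 mm, top at 82 mm) and a 92 mm high motor hump at its back. Origin on the bench below the deck's centre; x from its key side (front, towards the robot) to its motor end, y to its left. Four bays along y for filter cassettes, at x = 10, y = -87, -29, 29, 87 mm (58 mm apart); some may be empty.
- deck (a point): Centre of the deck's top, 82 mm above the unit's origin, axes as the unit's. Round the deck runs a shoulder 8 mm wide, 12 mm lower (70 mm above the bench), on which the hood stands with its skirt round the deck.
- hood: Loose white sheet-metal hood over deck, keys and cassettes: 186 x 266 mm, 56 mm high, walls 4 mm, open below, 0.4 kg, bar handle on top. Origin at the centre of the skirt's lower edge, x along the short side, y along the long side. In place: 4 mm of play round the deck, origin on the unit's axis 70 mm up, x and y along the unit's (either way round); cassette ribs reach 44 mm up inside it.
- hood_grip (a point): Middle of the hood's steel bar handle, 81 mm above the hood's origin: the bar is 100 mm long along the hood's y, 14 x 14 mm in section (74 to 88 mm above the origin), its underside 18 mm above the hood's top, with a post 12 mm wide under each end.
- mat: Black rubber mat, fixed, 290 x 205 x 3 mm, on the bench to one side of the unit: the place to lay the hood. Origin at the centre of its underside, x along the long side. The hood fits on it with its long side along the mat's.
- tray: Loose open aluminium tray, 228 x 132 mm, 40 mm high, walls and floor 4 mm, on the other side of the unit: for the cassettes that go to the refiner. Origin at the centre of its underside, x along the long side. Four cassettes fit standing, two by two, at x = +-53, y = +-30 mm of its frame with their long sides along its x.
- cassette1: Filter cassette of bay 1 (y = -87 mm), white plastic, loose, 0.08 to 0.17 kg, 90 x 44 mm foot, 92 mm high: body to 62 mm, flange 98 x 50 mm from 62 to 66 mm, then a grip rib on top. Origin at the centre of its underside, x along the long side. Seated: origin 22 mm above the bench, flange 2 mm above the deck, axes as the unit's. May be absent.
- cassette1_rib (a point): Centre of the cassette's grip rib, 79 mm above its origin: 50 mm long along x, 14 mm thick in y, from 66 to 92 mm above the origin. Pinch it across its thickness from above. The cassette has 2 mm of play in its bay; lift it straight up, 65 mm from seated to clear the deck. Ribs of neighbours are 58 mm apart.
- key1_top (a point): Top centre of the black spring key in front of bay 1: 28 x 24 mm (x, y), 8 mm above the deck, 70 mm before the bay's centre, 21 mm from the flange's edge. It goes straight down 6.5 mm: 2 N at first, 4 to 6 N at 4.5 mm, where a bolt hidden in the bay under the flange lets the cassette go; a weak spring then lifts it 12 mm and it stays up (and the key stays some 5 mm down).
- cassette2: Filter cassette of bay 2 (y = -29 mm), same as cassette1. May be absent.
- cassette2_rib (a point): Centre of cassette2's grip rib, same as cassette1_rib.
- key2_top (a point): Top centre of the black spring key in front of bay 2, same as key1_top.
- cassette3: Filter cassette of bay 3 (y = 29 mm), same as cassette1. May be absent.
- cassette3_rib (a point): Centre of cassette3's grip rib, same as cassette1_rib.
- key3_top (a point): Top centre of the black spring key in front of bay 3, same as key1_top.
- cassette4: Filter cassette of bay 4 (y = 87 mm), same as cassette1. May be absent.
- cassette4_rib (a point): Centre of cassette4's grip rib, same as cassette1_rib.
- key4_top (a point): Top centre of the black spring key in front of bay 4, same as key1_top.
- block: Round steel bench block with two brass rings on it, 100 mm across, 18 mm high; not part of the job.
- mallet: Wooden mallet lying flat, 190 mm long; not part of the job.
- jar: Small glass jar with a steel lid, 52 mm across, 65 mm high; not part of the job.

How it is judged:
On the way, in this order (a step that is already met when the one before it is completed fails the run):
1. the hood lies upright on the rubber mat, let go (horizontal distance between hood and mat below 0.07 m and height (world z) of hood below 0.012 m and angle between hood's own z axis and vertical below 0.1 rad and contact force between the fingers and hood below 0.1 N), for 0.2 s.
2. every cassette stands upright in the tray, let go (x of cassette1 in the frame of tray between -0.09 and 0.09 m and y of cassette1 in the frame of tray between -0.05 and 0.05 m and z of cassette1 in the frame of tray between -0.005 and 0.015 m and angle between each of cassette1, cassette2, cassette3, cassette4's own z axis and vertical below 0.3 rad and x of cassette2 in the frame of tray between -0.09 and 0.09 m and y of cassette2 in the frame of tray between -0.05 and 0.05 m and z of cassette2 in the frame of tray between -0.005 and 0.015 m and x of cassette3 in the frame of tray between -0.09 and 0.09 m and y of cassette3 in the frame of tray between -0.05 and 0.05 m and z of cassette3 in the frame of tray between -0.005 and 0.015 m and x of cassette4 in the frame of tray between -0.09 and 0.09 m and y of cassette4 in the frame of tray between -0.05 and 0.05 m and z of cassette4 in the frame of tray between -0.005 and 0.015 m and contact force between the fingers and cassette1 below 0.1 N and contact force between the fingers and cassette2 below 0.1 N and contact force between the fingers and cassette3 below 0.1 N and contact force between the fingers and cassette4 below 0.1 N), for 0.2 s.
At the end, for the whole second after the job is handed in: every cassette stands in the tray (on its floor, tilted less than 0.3 rad) and the hood is back on the unit, fully down all round (within 9 mm of its place, 5 mm in height, 0.1 rad in yaw, 0.05 rad in tilt), all at rest (x of cassette1 in the frame of tray between -0.09 and 0.09 m and y of cassette1 in the frame of tray between -0.05 and 0.05 m and z of cassette1 in the frame of tray between -0.005 and 0.015 m and angle between each of cassette1, cassette2, cassette3, cassette4's own z axis and vertical below 0.3 rad and x of cassette2 in the frame of tray between -0.09 and 0.09 m and y of cassette2 in the frame of tray between -0.05 and 0.05 m and z of cassette2 in the frame of tray between -0.005 and 0.015 m and x of cassette3 in the frame of tray between -0.09 and 0.09 m and y of cassette3 in the frame of tray between -0.05 and 0.05 m and z of cassette3 in the frame of tray between -0.005 and 0.015 m and x of cassette4 in the frame of tray between -0.09 and 0.09 m and y of cassette4 in the frame of tray between -0.05 and 0.05 m and z of cassette4 in the frame of tray between -0.005 and 0.015 m and x of hood in the frame of unit between -0.009 and 0.009 m and y of hood in the frame of unit between -0.009 and 0.009 m and z of hood in the frame of unit between 0.065 and 0.075 m and angle between the x axis of hood and the x axis of unit, either way round below 0.1 rad and angle between hood's own z axis and vertical below 0.05 rad and linear speed of each of cassette1, cassette2, cassette3, cassette4, hood below 0.02 m/s); the robot touches nothing.
It fails at once if the block was disturbed (moved over 30 mm) (distance of block from where it was at the start of the episode above 0.03 m).
It fails at once if the mallet was disturbed (moved over 30 mm) (distance of mallet from where it was at the start of the episode above 0.03 m).
It fails at once if the jar was disturbed (moved over 30 mm) (distance of jar from where it was at the start of the episode above 0.03 m).
It fails at once if a cassette was tipped over (more than 0.8 rad) (angle between any of cassette1, cassette2, cassette3, cassette4's own z axis and vertical above 0.8 rad).
It fails at once if a cassette was let fall (over 0.9 m/s, a drop of some 4 cm, out of the fingers) ((contact force between the fingers and cassette1 below 0.1 N and linear speed of cassette1 above 0.9 m/s) or (contact force between the fingers and cassette2 below 0.1 N and linear speed of cassette2 above 0.9 m/s) or (contact force between the fingers and cassette3 below 0.1 N and linear speed of cassette3 above 0.9 m/s) or (contact force between the fingers and cassette4 below 0.1 N and linear speed of cassette4 above 0.9 m/s)).
Of cassette1, cassette2, cassette3, cassette4 only 2 to 4 are there at a start; the rules pass over those that are not, and their reading is None.
At some moment in a run one of tray, hood may be knocked a few centimetres aside while the robot is not near it.
It also fails if it takes over 210 s, if anything falls off the work surface, if the arm or the gripper's body presses on something with over 40 N, if the wrist force passes 120 N, or if a joint passes its speed limit or range.

## Working session

There is one attempt and no reset: what is moved stays moved. The work goes in short steps, Python scripts to look and compute and a tool call to move; the robot and the scene stay as the last step left them, time stands still between calls to the robot, and variables do not carry over. Pictures are saved under pics/ and viewed, and the job is handed in when it is done.

Besides the shell and the picture viewer there is one more tool, called after "Emit:" in YAML: its name, and indented under it one key for each argument. jog_arm: Moves the arm, as the interface text tells. Its arguments: {"type":"object","properties":{"targets":{"type":"array","items":{"type":"array","items":{"type":"array","items":{"type":"number"}}}}},"required":["targets"]}

```bash
mkdir -p pics
python3 - <<'E'
from rig import env
import cv2,numpy as np
np.set_printoptions(precision=4,suppress=True)
s=env.observe()
for k,v in s.items(): print(k,np.array(v))
print(env.hold_point_z)
for n in ["scene","top","wrist"]:
    c=env.capture(n); cv2.imwrite(f"pics/{n}0.png",c["frame"][:,:,::-1]); print(n,c["mtx"]); print(c.get("world_from_camera",c.get("tool_from_camera")))
E
```

```text
t 0.0
joint_positions [-1.3811  0.4778  0.0223  1.5565 -0.0115  1.1093 -0.0831]
qvel [-0.0018  0.0006  0.0008  0.0006  0.001   0.003   0.0012]
effort [  0.0006 -59.6439   1.6084 -28.1192   0.0125   0.0094  -0.    ]
tool_pos [0.1979 0.6447 0.2304]
ee_rot [-0.4659 -3.1067  0.0028]
force [-0.4045 -0.7711 -0.1665]
moment [-0.003   0.0181 -0.0067]
gripper_width 0.08522700407258323
-0.0187
scene [[500.1254   0.     255.9287]
 [  0.     500.1254 195.2658]
 [  0.       0.       1.    ]]
[[-0.329   0.6654 -0.67    1.4211]
 [ 0.9443  0.2361 -0.2292  0.2903]
 [ 0.0057 -0.7081 -0.7061  0.9677]
 [ 0.      0.      0.      1.    ]]
top [[350.0176   0.     258.2963]
 [  0.     350.0176 189.9834]
 [  0.       0.       1.    ]]
[[ 0.0015 -0.9911  0.1328  0.4722]
 [-0.9994  0.0032  0.0349 -0.0105]
 [-0.035  -0.1328 -0.9905  1.1675]
 [ 0.      0.      0.      1.    ]]
wrist [[297.3186   0.     257.8777]
 [  0.     297.3186 193.3918]
 [  0.       0.       1.    ]]
[[-0.0007 -0.9502 -0.3117  0.0794]
 [ 1.     -0.0003 -0.0013 -0.0002]
 [ 0.0011 -0.3117  0.9502 -0.1434]
 [ 0.      0.      0.      1.    ]]
```

View pics/scene0.png

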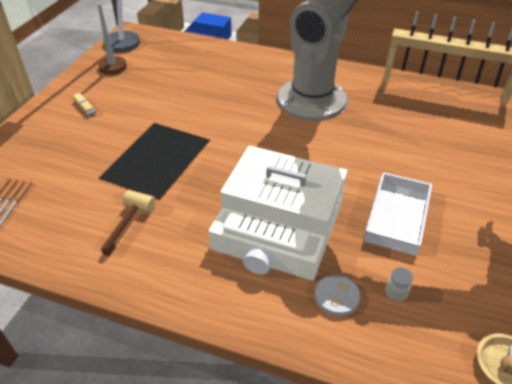

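View pics/top0.png

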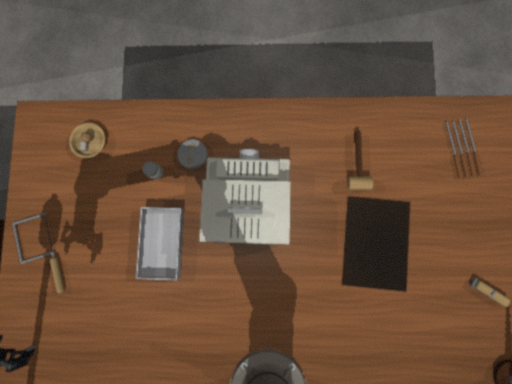

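View pics/wrist0.png

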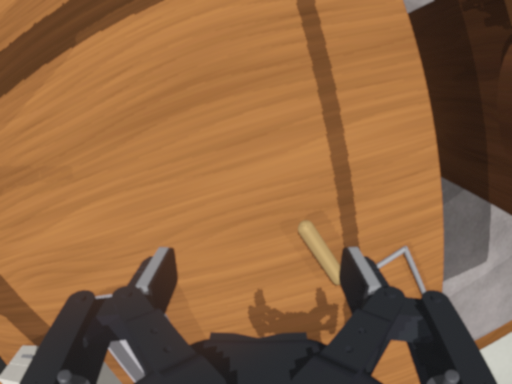

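```bash
cat > h.py <<'E'
from rig import env
import cv2,numpy as np
from scipy.spatial.transform import Rotation as R
np.set_printoptions(precision=4,suppress=True)
def rays(c,px,T=None):
    px=np.atleast_2d(np.array(px,float)); K=c["mtx"]
    if T is None: T=c["world_from_camera"]; d=np.c_[(px-K[[0,1],[2,2]])/K[0,0],np.ones(len(px))]
    else:
        q=px-K[[0,1],[2,2]]; r=np.linalg.norm(q,axis=1)+1e-9; th=r/K[0,0]
        d=np.c_[q/r[:,None]*np.sin(th)[:,None],np.cos(th)]
    return T[:3,3],d@T[:3,:3].T
def onz(c,px,z,T=None):
    o,d=rays(c,px,T); return o+d*((z-o[2])/d[:,2])[:,None]
def proj(c,P,T=None):
    P=np.atleast_2d(P); w=T is not None; T=T if w else c["world_from_camera"]
    p=(P-T[:3,3])@T[:3,:3]; K=c["mtx"]
    if not w: return p[:,:2]/p[:,2:]*K[0,0]+K[[0,1],[2,2]]
    r=np.linalg.norm(p[:,:2],axis=1)+1e-9; th=np.arctan2(r,p[:,2])
    return p[:,:2]/r[:,None]*(th*K[0,0])[:,None]+K[[0,1],[2,2]]
def toolT():
    s=env.observe(); T=np.eye(4); T[:3,3]=s["tool_pos"]; T[:3,:3]=R.from_rotvec(s["ee_rot"]).as_matrix(); return T
def wrist(name):
    T=toolT(); c=env.capture("wrist"); save(c,name); return c,T@c["tool_from_camera"]
def save(c,name): cv2.imwrite(f"pics/{name}.png",c["frame"][:,:,::-1])
def crop(c,name,x0,y0,x1,y1,k):
    cv2.imwrite(f"pics/{name}.png",cv2.resize(c["frame"][y0:y1,x0:x1,::-1],None,fx=k,fy=k,interpolation=cv2.INTER_CUBIC))
def rect(c,mask,z,T=None):
    cs,_=cv2.findContours(mask.astype(np.uint8),cv2.RETR_EXTERNAL,cv2.CHAIN_APPROX_NONE)
    k=max(cs,key=cv2.contourArea)[:,0]
    P=onz(c,k,z,T)[:,:2].astype(np.float32)*1000
    (cx,cy),(w,h),a=cv2.minAreaRect(P)
    return np.array([cx,cy,w,h,a])
def st():
    s=env.observe(); M=R.from_rotvec(s["ee_rot"]).as_matrix()
    print("t",round(s["t"],2),"tcp",s["tool_pos"],"xax",M[:,0],"yawx",np.degrees(np.arctan2(M[1,0],M[0,0])).round(2),"zt",M[:,2],"F",np.array(s["force"]),"w",round(s["gripper_width"],4))
def go(p,yaw):
    """shift (cm, tool axes) and turn to reach world p with tool down and tool x at yaw(deg)"""
    T=toolT(); x=np.array([np.cos(np.radians(yaw)),np.sin(np.radians(yaw)),0]); z=np.array([0,0,-1.]); 
    G=np.c_[x,np.cross(z,x),z]
    print("shift cm",(T[:3,:3].T@(np.array(p)-T[:3,3])*100),"turn deg",np.degrees(R.from_matrix(T[:3,:3].T@G).as_rotvec()))
E
python3 - <<'E'
from h import *
c=env.capture("top"); f=c["frame"].astype(int)
hsv=cv2.cvtColor(c["frame"],cv2.COLOR_RGB2HSV)
m=(f.max(2)<45); m[:180]=0; m[:,:330]=0;m[300:]=0;m[:,430:]=0
print("mat",rect(c,m,.003))
m=(hsv[...,1]<70)&(hsv[...,2]>60); m2=m.copy(); m2[:200]=0;m2[290:]=0;m2[:,:125]=0;m2[:,192:]=0
print("tray",rect(c,m2,.04))
crop(c,"top1",125,130,425,310,2.6)
s=env.capture("scene"); crop(s,"sc1",190,130,450,330,3)
E
```

```text
mat [ 454.5637 -352.9579  197.9406  280.1934   84.3156]
tray [454.4106 347.4837 143.2745 232.701   88.7015]
```

View pics/top1.png

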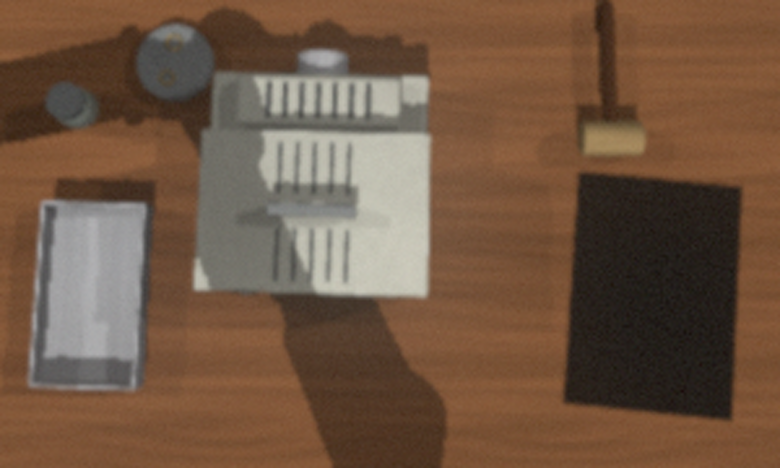

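View pics/sc1.png

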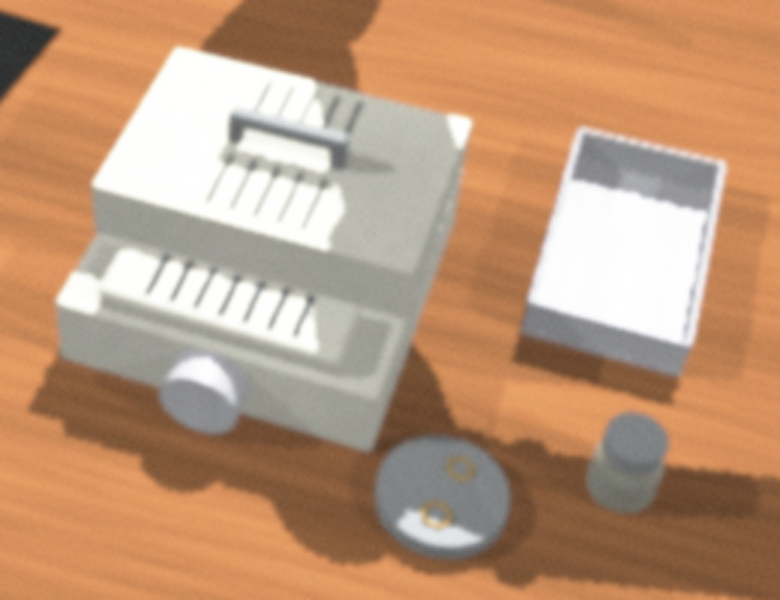

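Run:
```python
from h import *
c=env.capture("top")
q=np.array([(205,129),(430,134),(428,297),(194,290)])/2.6+[125,130]
P=onz(c,q,.126); print(P, P.mean(0)); 
for i in range(4):
    d=P[(i+1)%4]-P[i]; print(np.linalg.norm(d), np.degrees(np.arctan2(d[1],d[0])))
print("handle",onz(c,np.array([(268,211),(357,211)])/2.6+[125,130],.158))
go([.5,-.02,.40],180)
# wide: tray corners, rim .04
q=np.array([(42,202),(153,203),(135,388),(28,386)])/2.6+[125,130]
P=onz(c,q,.04); print(P,P.mean(0))
for i in range(4):
    d=P[(i+1)%4]-P[i]; print(np.linalg.norm(d), np.degrees(np.arctan2(d[1],d[0])))
q=np.array([(578,174),(741,187),(731,418),(565,402)])/2.6+[125,130]
P=onz(c,q,.003); print(P,P.mean(0))
for i in range(4):
    d=P[(i+1)%4]-P[i]; print(np.linalg.norm(d), np.degrees(np.arctan2(d[1],d[0])))
```

```text
[[ 0.6441  0.1915  0.126 ]
 [ 0.6371 -0.0702  0.126 ]
 [ 0.4509 -0.066   0.126 ]
 [ 0.4582  0.2     0.126 ]] [0.5476 0.0638 0.126 ]
0.261791667014098 -91.52530558195562
0.18620267679349078 178.69680715131895
0.2660352411777954 88.42819950300141
0.1860187314166617 -2.6100782952411596
handle [[0.5459 0.1126 0.158 ]
 [0.5458 0.0134 0.158 ]]
shift cm [-48.3896 -54.7342 -16.8705] turn deg [ -0.0307  -0.0043 -17.0624]
[[0.5662 0.4123 0.04  ]
 [0.5647 0.2716 0.04  ]
 [0.3387 0.2869 0.04  ]
 [0.3404 0.4191 0.04  ]] [0.4525 0.3475 0.04  ]
0.1407276154021765 -90.59162986356802
0.22649403669639712 176.11454505197443
0.13223751657375352 89.2850428899208
0.2258805264453722 -1.739023255331168
[[ 0.6041 -0.2652  0.003 ]
 [ 0.587  -0.4694  0.003 ]
 [ 0.3026 -0.4416  0.003 ]
 [ 0.3205 -0.2402  0.003 ]] [ 0.4536 -0.3541  0.003 ]
0.20493358916333235 -94.78082289697804
0.2857815181368773 174.41633140163466
0.2022303462691102 84.9295786401638
0.2847342654670045 -5.042114934212235
```

Run:
```python
from h import *
go([.546,.063,.32],88.5)
```

```text
shift cm [-50.3518 -45.4455  -8.8755] turn deg [-0.0262  0.0203 74.4376]
```

Emit:
jog_arm:
  targets:
    - [[1,-25,-22.5,-8.9,0,0,37],[1,-25,-22.5,-8.9,0,0,37],[1,-25,-22.5,-8.9,0,0,37],[1,-25,-22.5,-8.9,0,0,37],[1,-25,-22.5,-8.9,0,0,37],[1,-25,-22.5,-8.9,0,0,37],[1,-25,-22.5,-8.9,0,0,37],[1,-25,-22.5,-8.9,0,0,37]]

```text
t: 1.3
tool_pos: [0.3704, 0.3576, 0.3202]
ee_rot: [-1.426, -2.798, -0.0]
force: [-0.2, 0.2, -0.2]
gripper_width: 0.0854
```

Run:
```python
from h import *
st(); print(np.array(env.observe()["joint_positions"]))
go([.546,.063,.32],88.5)
```

```text
t 1.3 tcp [0.3704 0.3576 0.3202] xax [-0.5876  0.8092  0.0006] yawx 125.99 zt [-0.0004  0.0005 -1.    ] F [-0.1941  0.202  -0.1502] w 0.0854
[-1.1324  0.1283  0.2722  1.8343 -0.0378  1.1838 -0.2199]
shift cm [-34.1548  -3.0985  -0.0037] turn deg [-0.0152 -0.0339 37.486 ]
```

Emit:
jog_arm:
  targets:
    - [[1,-34.2,-3.1,0,0,0,37.5],[1,-34.2,-3.1,0,0,0,37.5],[1,-34.2,-3.1,0,0,0,37.5],[1,-34.2,-3.1,0,0,0,37.5],[1,-34.2,-3.1,0,0,0,37.5],[1,-34.2,-3.1,0,0,0,37.5],[1,-34.2,-3.1,0,0,0,37.5],[1,-34.2,-3.1,0,0,0,37.5]]

```text
t: 2.3
tool_pos: [0.5462, 0.064, 0.3196]
ee_rot: [-2.248, -2.194, 0.001]
force: [0.3, 0.7, -0.5]
gripper_width: 0.0852
```

Run:
```python
from h import *
st(); print(np.array(env.observe()["joint_positions"]))
c,T=wrist("w1"); np.savez("pics/w1.npz",T=T)
print(proj(c,[[.546,.1126,.158],[.546,.013,.158]],T))
```

```text
t 2.3 tcp [0.5462 0.064  0.3196] xax [0.0243 0.9997 0.0001] yawx 88.61 zt [-0.0013  0.0002 -1.    ] F [ 0.2998  0.6649 -0.5381] w 0.0852
[-0.7246  0.2103  0.5904  1.775  -0.1256  1.1951 -0.1224]
[[256.3374 129.0269]
 [258.7041 219.151 ]]
```

View pics/w1.png

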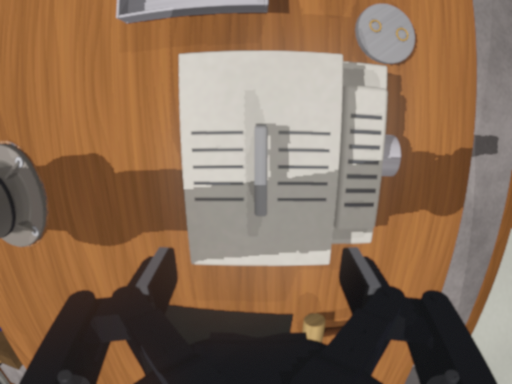

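Run:
```python
from h import *
c=env.capture("wrist");T=np.load("pics/w1.npz")["T"]
P=onz(c,[[261,125],[260,214.5]],.158,T); print(P,P.mean(0),np.linalg.norm(P[0]-P[1]))
Q=onz(c,[[179,54],[341,52],[330,263.5],[193,265]],.126,T);print(Q,Q.mean(0))
for i in range(4):
    d=Q[(i+1)%4]-Q[i]; print(np.linalg.norm(d), np.degrees(np.arctan2(d[1],d[0])))
crop(c,"w1c",170,40,400,280,3.0)
```

```text
[[0.5509 0.1167 0.158 ]
 [0.5476 0.0186 0.158 ]] [0.5492 0.0676 0.158 ] 0.09813378552539685
[[ 0.4605  0.2008  0.126 ]
 [ 0.6439  0.199   0.126 ]
 [ 0.6403 -0.0692  0.126 ]
 [ 0.4555 -0.0668  0.126 ]] [0.5501 0.066  0.126 ]
0.18342066148043734 -0.5729088461332968
0.2682732239142401 -90.76415294327411
0.18484061285919118 179.2294789458075
0.26764422449093517 88.93165188550202
```

View pics/w1c.png

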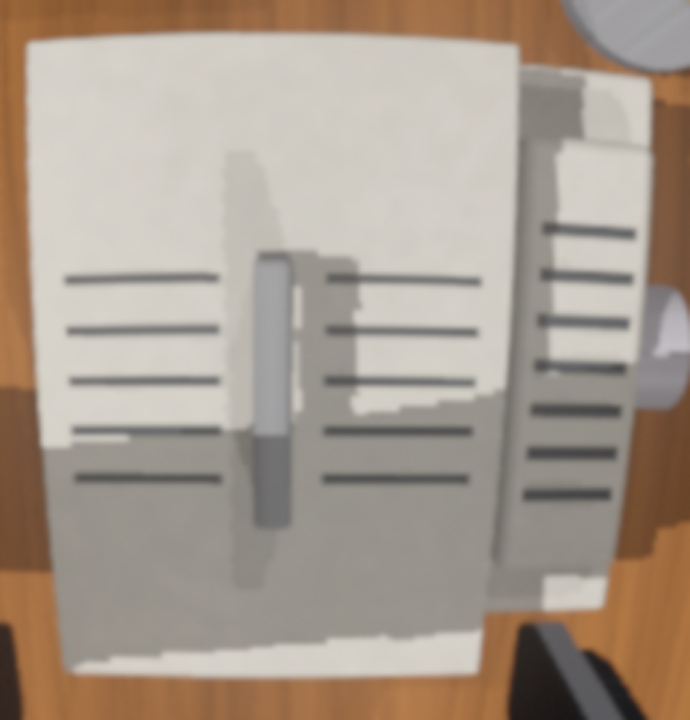

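Emit:
jog_arm:
  targets:
    - [[1,0.2,0.3,8,0,0,0],[1,0.2,0.3,8,0,0,0],[1,0.2,0.3,14,0,0,0],[1,0.2,0.3,16,0,0,0],[1,0.2,0.3,18.5,0,0,0],[1,0.2,0.3,18.5,0,0,0],[-1,0.2,0.3,18.5,0,0,0],[-1,0.2,0.3,18.5,0,0,0]]

```text
t: 3.4
tool_pos: [0.5506, 0.064, 0.1367]
ee_rot: [2.251, 2.191, 0.003]
force: [0.8, 0.5, 0.5]
gripper_width: 0.0512
```

Emit:
jog_arm:
  targets:
    - [[-1,0,0,0,0,0,0],[-1,0,0,0,0,0,0],[-1,0,0,0,0,0,0],[-1,0,0,0,0,0,0],[-1,0,0,0,0,0,0],[-1,0,0,0,0,0,0],[-1,0,0,0,0,0,0],[-1,0,0,0,0,0,0]]

```text
t: 4.4
tool_pos: [0.5499, 0.0638, 0.1359]
ee_rot: [-2.251, -2.191, -0.001]
force: [-2.8, 0.4, 6.3]
gripper_width: 0.013
```

Run:
```python
from h import *
st()
```

```text
t 4.4 tcp [0.5499 0.0638 0.1359] xax [0.0273 0.9996 0.0005] yawx 88.43 zt [ 0.0003  0.0005 -1.    ] F [-2.8214  0.3581  6.3231] w 0.013
```

Emit:
jog_arm:
  targets:
    - [[-1,0,0,-1,0,0,0],[-1,0,0,-3,0,0,0],[-1,0,0,-6,0,0,0],[-1,0,0,-9,0,0,0],[-1,0,0,-12,0,0,0],[-1,0,0,-14,0,0,0],[-1,0,0,-14,0,0,0],[-1,0,0,-14,0,0,0]]

```text
t: 5.4
tool_pos: [0.5488, 0.0636, 0.2741]
ee_rot: [-2.251, -2.19, 0.003]
force: [0.5, 0.2, -4.6]
gripper_width: 0.013
```

Run:
```python
from h import *
st()
c=env.capture("scene");save(c,"s2")
go([.4536,-.354,.275],175)
go([.53,-.14,.275],130)
```

```text
t 5.4 tcp [0.5488 0.0636 0.2741] xax [ 0.0272  0.9996 -0.0005] yawx 88.44 zt [-0.002  -0.0005 -1.    ] F [ 0.5356  0.1832 -4.619 ] w 0.013
shift cm [-42.0008  -8.3687  -0.0544] turn deg [ -0.1469  -0.0687 -86.5615]
shift cm [-20.4006  -1.3148  -0.0889] turn deg [ -0.1503  -0.0067 -41.5615]
```

View pics/s2.png

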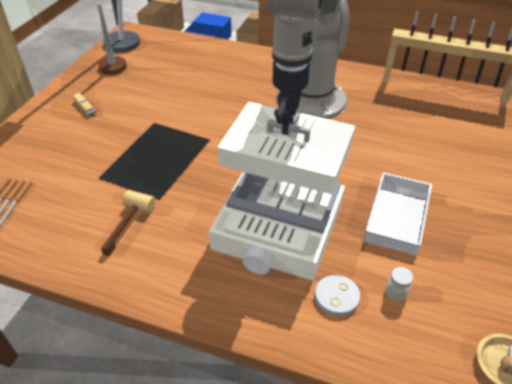

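The hood hangs level from the gripper; several cassettes are visible in the deck. Moving to the mat.

Emit:
jog_arm:
  targets:
    - [[-1,-20.4,-1.3,0,0,0,-41],[-1,-20.4,-1.3,0,0,0,-41],[-1,-20.4,-1.3,0,0,0,-41],[-1,-20.4,-1.3,0,0,0,-41],[-1,-20.4,-1.3,0,0,0,-41],[-1,-20.4,-1.3,0,0,0,-41],[-1,-20.4,-1.3,0,0,0,-41],[-1,-20.4,-1.3,0,0,0,-41]]

```text
t: 6.45
tool_pos: [0.5313, -0.1387, 0.2751]
ee_rot: [-1.339, -2.841, 0.0]
force: [-0.6, 0.3, -5.5]
gripper_width: 0.0125
```

Run:
```python
from h import *
st(); print(np.array(env.observe()["joint_positions"]))
go([.4536,-.354,.275],175)
```

```text
t 6.45 tcp [ 0.5313 -0.1387  0.2751] xax [-0.6364  0.7714  0.0004] yawx 129.52 zt [-0.0004  0.0002 -1.    ] F [-0.5509  0.3408 -5.48  ] w 0.0125
[-0.327   0.2475  0.5669  1.8363 -0.1482  1.1003  0.9834]
shift cm [-11.66   -19.6943   0.0063] turn deg [ -0.0027  -0.0268 -45.4796]
```

Emit:
jog_arm:
  targets:
    - [[-1,-11.7,-19.7,0,0,0,-45.5],[-1,-11.7,-19.7,0,0,0,-45.5],[-1,-11.7,-19.7,0,0,0,-45.5],[-1,-11.7,-19.7,0,0,0,-45.5],[-1,-11.7,-19.7,0,0,0,-45.5],[-1,-11.7,-19.7,0,0,0,-45.5],[-1,-11.7,-19.7,0,0,0,-45.5],[-1,-11.7,-19.7,0,0,0,-45.5]]

```text
t: 7.45
tool_pos: [0.4541, -0.3541, 0.2752]
ee_rot: [-0.137, -3.139, -0.001]
force: [0.9, 0.2, -4.8]
gripper_width: 0.0131
```

Run:
```python
from h import *
st(); print(np.array(env.observe()["joint_positions"]))
go([.4536,-.354,.069],175)
```

```text
t 7.45 tcp [ 0.4541 -0.3541  0.2752] xax [-0.9962  0.0873  0.0001] yawx 174.99 zt [-0.      0.0004 -1.    ] F [ 0.9386  0.1986 -4.792 ] w 0.0131
[ 0.1311  0.2957  0.5301  1.7746 -0.1651  1.1157  2.1987]
shift cm [ 0.0512  0.0013 20.6168] turn deg [ 0.0239 -0.0038 -0.0061]
```

Emit:
jog_arm:
  targets:
    - [[-1,0,0,6,0,0,0],[-1,0,0,12,0,0,0],[-1,0,0,16,0,0,0],[-1,0,0,18.5,0,0,0],[-1,0,0,19.5,0,0,0],[-1,0,0,20,0,0,0],[-1,0,0,20.3,0,0,0],[-1,0,0,20.4,0,0,0]]

```text
t: 8.45
tool_pos: [0.4538, -0.3557, 0.072]
ee_rot: [0.139, 3.137, -0.001]
force: [0.1, -0.2, -4.5]
gripper_width: 0.0128
```

Run:
```python
from h import *
st()
```

```text
t 8.45 tcp [ 0.4538 -0.3557  0.072 ] xax [-0.9961  0.0883 -0.0013] yawx 174.94 zt [ 0.0013 -0.0006 -1.    ] F [ 0.1242 -0.2049 -4.5089] w 0.0128
```

Emit:
jog_arm:
  targets:
    - [[-1,0,0,0.1,0,0,0],[-1,0,0,0.2,0,0,0],[-1,0,0,0.3,0,0,0],[-1,0,0,0.3,0,0,0],[1,0,0,0.3,0,0,0],[1,0,0,0.3,0,0,0],[1,0,0,0.3,0,0,0],[1,0,0,0.3,0,0,0]]

```text
t: 9.45
tool_pos: [0.4534, -0.3555, 0.0683]
ee_rot: [0.139, 3.138, -0.0]
force: [-0.8, 0.7, -0.8]
gripper_width: 0.0838
```

Run:
```python
from h import *
st()
```

```text
t 9.45 tcp [ 0.4534 -0.3555  0.0683] xax [-0.9961  0.0883 -0.0001] yawx 174.93 zt [ 0.0001 -0.0001 -1.    ] F [-0.8221  0.7308 -0.7888] w 0.0838
```

Emit:
jog_arm:
  targets:
    - [[1,0,0,-6,0,0,0],[1,0,0,-12,0,0,0],[1,0,0,-18,0,0,0],[1,0,0,-25,0,0,0],[1,0,0,-25,0,0,0],[1,0,0,-25,0,0,0],[1,0,0,-25,0,0,0],[1,0,0,-25,0,0,0]]

```text
t: 10.45
tool_pos: [0.4527, -0.3549, 0.3166]
ee_rot: [-0.139, -3.136, -0.002]
force: [0.2, 0.2, 0.0]
gripper_width: 0.0854
```

Run:
```python
from h import *
st()
c,T=wrist("w2")
go([.57,.066,.32],179)
```

```text
t 10.45 tcp [ 0.4527 -0.3549  0.3166] xax [-0.9961  0.0883  0.0028] yawx 174.93 zt [-0.0027  0.0012 -1.    ] F [0.2295 0.2132 0.031 ] w 0.0854
shift cm [-7.9474 42.9749 -0.2931] turn deg [ 0.051  -0.1342 -4.0704]
```

View pics/w2.png

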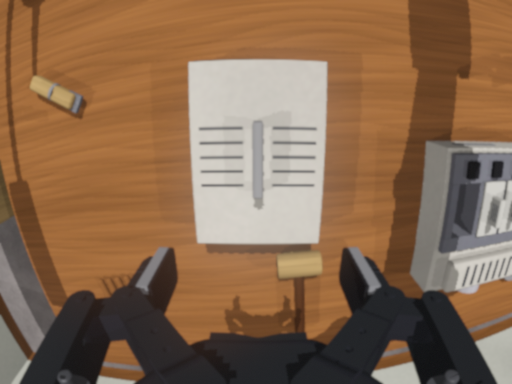

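The hood (px 190–327 × 60–243) lies square on the mat, covering it; mallet head is untouched at (300,265). Now to the unit.

Emit:
jog_arm:
  targets:
    - [[1,-8,43,0,0,0,-4],[1,-8,43,0,0,0,-4],[1,-8,43,0,0,0,-4],[1,-8,43,0,0,0,-4],[1,-8,43,0,0,0,-4],[1,-8,43,0,0,0,-4],[1,-8,43,0,0,0,-4],[1,-8,43,0,0,0,-4]]

```text
t: 11.5
tool_pos: [0.5711, 0.0727, 0.3169]
ee_rot: [-0.014, -3.14, -0.002]
force: [-0.3, 0.2, -0.4]
gripper_width: 0.0856
```

Run:
```python
from h import *
st();print(np.array(env.observe()["joint_positions"]))
c,T=wrist("w3"); np.savez("pics/w3.npz",T=T)
crop(c,"w3c",120,60,400,270,2.8)
```

```text
t 11.5 tcp [0.5711 0.0727 0.3169] xax [-1.      0.0086  0.0019] yawx 179.51 zt [-0.0019  0.0015 -1.    ] F [-0.2791  0.1818 -0.3734] w 0.0856
[-0.4669  0.2449  0.2856  1.7066 -0.0753  1.2022  1.4   ]
```

View pics/w3.png

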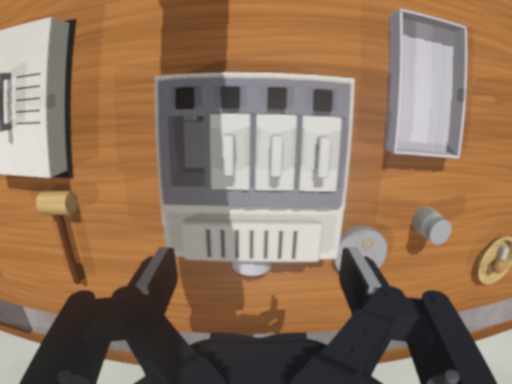

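View pics/w3c.png

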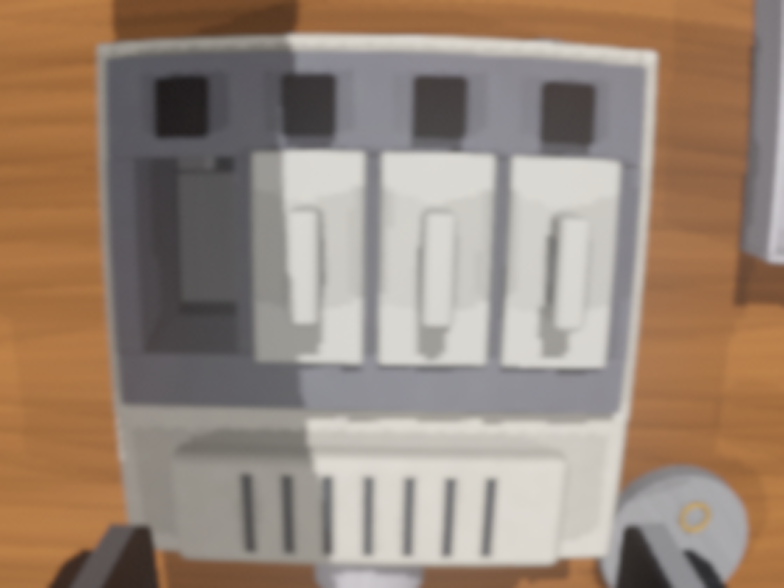

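Run:
```python
from h import *
c=env.capture("wrist");T=np.load("pics/w3.npz")["T"]
k=np.array([(182,107),(310,105),(441,107),(569,112)])/2.8+[120,60]
K=onz(c,k,.09,T); print("keys\n",K)
v=np.polyfit(K[:,1],K[:,0],1); print("slope deg",-np.degrees(np.arctan(v[0])),"mid",K.mean(0),np.diff(K[:,1]))
r=np.array([(304,266),(439,269),(572,272)])/2.8+[120,60]
print("ribs\n",onz(c,r,.114,T))
d=np.array([(106,60),(648,66),(617,415),(120,405)])/2.8+[120,60]
D=onz(c,d,.082,T);print("deck\n",D,D.mean(0))
for i in range(4):
    e=D[(i+1)%4]-D[i]; print(np.linalg.norm(e), np.degrees(np.arctan2(e[1],e[0])))
# tray rim corners
t=onz(c,[[391,10],[467,26],[461,158],[388,153]],.04,T);print(t,t.mean(0))
for i in range(4):
    e=t[(i+1)%4]-t[i]; print(np.linalg.norm(e), np.degrees(np.arctan2(e[1],e[0])))
```

```text
keys
 [[ 0.4866 -0.018   0.09  ]
 [ 0.4883  0.0396  0.09  ]
 [ 0.4899  0.097   0.09  ]
 [ 0.491   0.1543  0.09  ]]
slope deg -1.4599656291781253 mid [0.489  0.0682 0.09  ] [0.0576 0.0574 0.0573]
ribs
 [[0.5564 0.0376 0.114 ]
 [0.5583 0.0947 0.114 ]
 [0.5595 0.1522 0.114 ]]
deck
 [[ 0.4617 -0.056   0.082 ]
 [ 0.4676  0.1935  0.082 ]
 [ 0.638   0.1869  0.082 ]
 [ 0.6304 -0.0618  0.082 ]] [0.5494 0.0657 0.082 ]
0.24960086703262413 88.65179976104521
0.17048073237960312 -2.217557830953081
0.24889174981335152 -91.73690375551467
0.16878298005882042 178.0163823687422
[[0.3435 0.2725 0.04  ]
 [0.34   0.4213 0.04  ]
 [0.5686 0.4184 0.04  ]
 [0.5657 0.2711 0.04  ]] [0.4545 0.3458 0.04  ]
0.1487873373495578 91.3437013441979
0.22857952646261892 -0.728038732477112
0.14723922007553158 -91.12806596045641
0.2221775196002577 179.6470418188393
```

Run:
```python
from h import *
go([.487,.154,.11],178.5)
```

```text
shift cm [ 8.4881  8.6639 20.7426] turn deg [-0.0574 -0.0887  0.5141]
```

Emit:
jog_arm:
  targets:
    - [[-1,4,4.4,0,0,0,1],[-1,8.5,8.7,2,0,0,1],[-1,8.5,8.7,6,0,0,1],[-1,8.5,8.7,12,0,0,1],[-1,8.5,8.7,17,0,0,1],[-1,8.5,8.7,20,0,0,1],[-1,8.5,8.7,20.7,0,0,1],[-1,8.5,8.7,20.7,0,0,1]]

```text
t: 12.6
tool_pos: [0.4881, 0.1534, 0.1118]
ee_rot: [0.059, 3.141, -0.0]
force: [0.7, 0.2, 0.1]
gripper_width: 0.0
```

Run:
```python
from h import *
st();c,T=wrist("w4");go([.487,.154,.085],178.5)
```

```text
t 12.6 tcp [0.4881 0.1534 0.1118] xax [-0.9993  0.0378 -0.0004] yawx 177.83 zt [ 0.0004 -0.0002 -1.    ] F [0.6656 0.1694 0.1374] w 0.0
shift cm [0.1611 0.0016 2.7424] turn deg [ 0.0325  0.094  -0.6436]
```

View pics/w4.png

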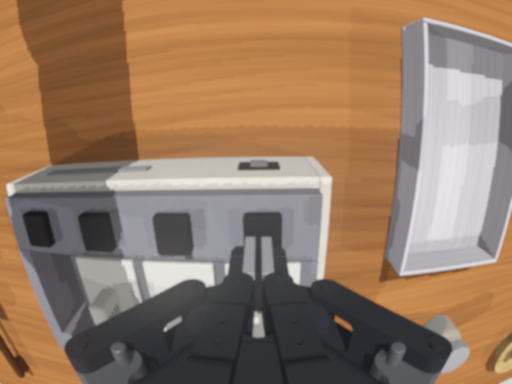

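Emit:
jog_arm:
  targets:
    - [[-1,0.1,0.1,1.5,0,0,0],[-1,0.1,0.1,2.0,0,0,0],[-1,0.1,0.1,2.3,0,0,0],[-1,0.1,0.1,2.5,0,0,0],[-1,0.1,0.1,2.6,0,0,0],[-1,0.1,0.1,2.7,0,0,0],[-1,0.1,0.1,2.75,0,0,0],[-1,0.1,0.1,2.75,0,0,0]]

```text
t: 13.65
tool_pos: [0.4865, 0.1555, 0.0838]
ee_rot: [-0.057, -3.141, -0.0]
force: [-4.0, -0.3, 4.6]
gripper_width: 0.0003
```

Run:
```python
from h import *
st();c,T=wrist("w5")
c=env.capture("scene");crop(c,"s5",200,150,360,290,4)
```

```text
t 13.65 tcp [0.4865 0.1555 0.0838] xax [-0.9994  0.036   0.0003] yawx 177.94 zt [-0.0003  0.0001 -1.    ] F [-4.0306 -0.2837  4.5671] w 0.0003
```

View pics/s5.png

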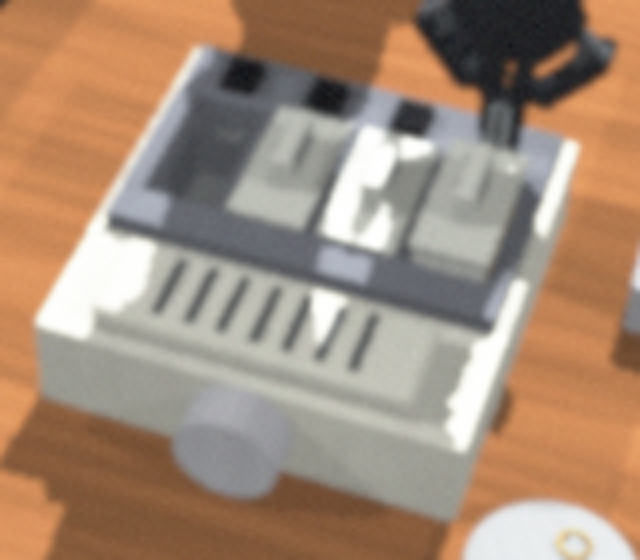

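Emit:
jog_arm:
  targets:
    - [[-1,0,0,-2.7,0,0,0],[-1,-0.2,-5.8,-2.7,0,0,0],[-1,-0.2,-5.8,-2.0,0,0,0],[-1,-0.2,-5.8,-1.0,0,0,0],[-1,-0.2,-5.8,-0.5,0,0,0],[-1,-0.2,-5.8,-0.2,0,0,0],[-1,-0.2,-5.8,0,0,0,0],[-1,-0.2,-5.8,0,0,0,0]]

```text
t: 14.75
tool_pos: [0.4864, 0.0982, 0.0838]
ee_rot: [-0.055, -3.141, -0.001]
force: [-2.4, 1.1, 4.4]
gripper_width: -0.0002
```

Run:
```python
from h import *
st()
c=env.capture("scene");crop(c,"s6",200,150,360,290,4)
```

```text
t 14.75 tcp [0.4864 0.0982 0.0838] xax [-0.9994  0.0351  0.0002] yawx 177.99 zt [-0.0002  0.0005 -1.    ] F [-2.369   1.1087  4.3707] w -0.0002
```

View pics/s6.png

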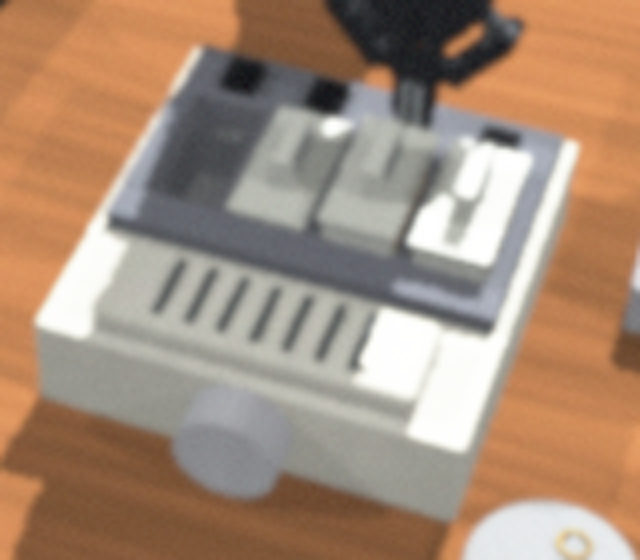

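Cassettes 4 and 3 are both up. Same step to key 2.

Emit:
jog_arm:
  targets:
    - [[-1,0,0,-2.7,0,0,0],[-1,-0.1,-5.8,-2.7,0,0,0],[-1,-0.1,-5.8,-2.0,0,0,0],[-1,-0.1,-5.8,-1.0,0,0,0],[-1,-0.1,-5.8,-0.5,0,0,0],[-1,-0.1,-5.8,-0.2,0,0,0],[-1,-0.1,-5.8,0,0,0,0],[-1,-0.1,-5.8,0,0,0,0]]

```text
t: 15.8
tool_pos: [0.485, 0.0403, 0.0837]
ee_rot: [-0.055, -3.14, -0.001]
force: [-2.2, 1.4, 4.5]
gripper_width: 0.0002
```

Run:
```python
from h import *
st()
c=env.capture("scene");crop(c,"s7",200,150,360,290,4)
```

```text
t 15.8 tcp [0.485  0.0403 0.0837] xax [-0.9994  0.0351  0.0009] yawx 177.99 zt [-0.0009  0.0006 -1.    ] F [-2.2165  1.3932  4.4868] w 0.0002
```

View pics/s7.png

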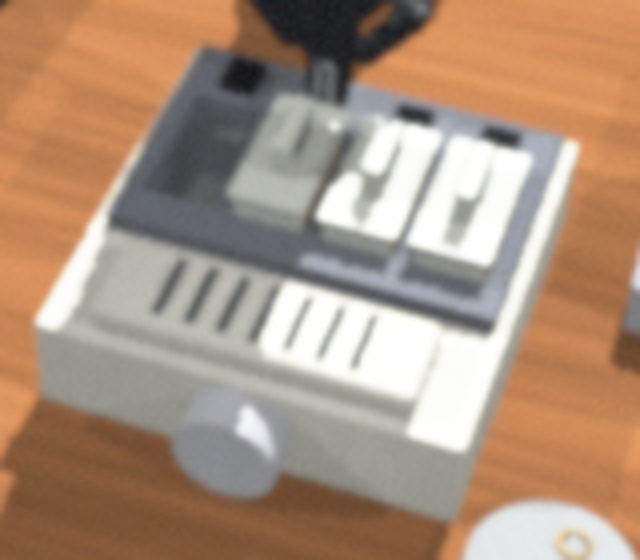

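All three are up. Rise and go over cassette 4 with a partial opening.

Run:
```python
from h import *
go([.561,.1535,.22],178.5)
```

```text
shift cm [ -7.1793  11.5941 -13.6202] turn deg [ 0.0337 -0.0411 -0.5113]
```

Emit:
jog_arm:
  targets:
    - [[-1,0,0,-6,0,0,-0.5],[-0.1,0,0,-12,0,0,-0.5],[-0.1,-3,5,-13.5,0,0,-0.5],[-0.1,-7.2,11.6,-13.5,0,0,-0.5],[-0.1,-7.2,11.6,-13.5,0,0,-0.5],[-0.1,-7.2,11.6,-13.5,0,0,-0.5],[-0.1,-7.2,11.6,-13.5,0,0,-0.5],[-0.1,-7.2,11.6,-13.5,0,0,-0.5]]

```text
t: 16.85
tool_pos: [0.5611, 0.1509, 0.2188]
ee_rot: [-0.046, -3.141, 0.001]
force: [0.2, 0.4, 0.6]
gripper_width: 0.0383
```

Run:
```python
from h import *
st();c,T=wrist("w8");np.savez("pics/w8.npz",T=T)
print(proj(c,[[.561,.1535,.126],[.56,.0952,.126],[.5584,.0372,.126]],T))
```

```text
t 16.85 tcp [0.5611 0.1509 0.2188] xax [-0.9996  0.0296  0.0003] yawx 178.3 zt [-0.0004 -0.0005 -1.    ] F [0.1575 0.376  0.563 ] w 0.0383
[[261.7963 195.6076]
 [193.3549 196.3916]
 [131.4747 196.3888]]
```

View pics/w8.png

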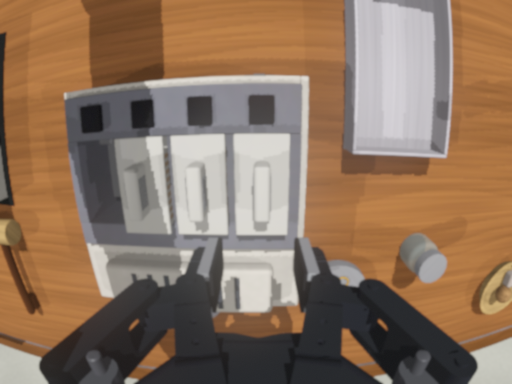

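Emit:
jog_arm:
  targets:
    - [[-0.1,0,0.25,5,0,0,0],[-0.1,0,0.25,8,0,0,0],[-0.1,0,0.25,10,0,0,0],[-0.1,0,0.25,11,0,0,0],[-0.1,0,0.25,11.5,0,0,0],[-0.1,0,0.25,11.5,0,0,0],[-1,0,0.25,11.5,0,0,0],[-1,0,0.25,11.5,0,0,0]]

```text
t: 17.9
tool_pos: [0.5621, 0.1555, 0.1045]
ee_rot: [0.043, 3.14, 0.001]
force: [-0.1, 0.1, 1.4]
gripper_width: 0.0126
```

Emit:
jog_arm:
  targets:
    - [[-1,0,0,0,0,0,0],[-1,0,0,0,0,0,0],[-1,0,0,0,0,0,0],[-1,0,0,-1,0,0,0],[-1,0,0,-2,0,0,0],[-1,0,0,-3,0,0,0],[-1,0,0,-3,0,0,0],[-1,0,0,-3,0,0,0]]

```text
t: 18.9
tool_pos: [0.5612, 0.1553, 0.1337]
ee_rot: [-0.043, -3.141, 0.0]
force: [0.1, 0.2, -2.2]
gripper_width: 0.0126
```

Run:
```python
from h import *
st();c,T=wrist("w9");np.savez("pics/w9.npz",T=T)
```

```text
t 18.9 tcp [0.5612 0.1553 0.1337] xax [-0.9996  0.0271  0.0007] yawx 178.45 zt [-0.0007 -0.     -1.    ] F [ 0.0771  0.2486 -2.2125] w 0.0126
```

View pics/w9.png

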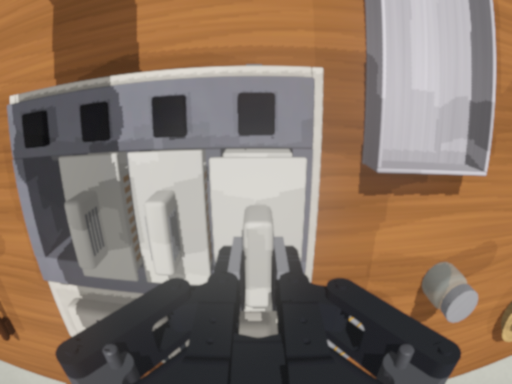

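Emit:
jog_arm:
  targets:
    - [[-1,0,0,-2,0,0,0],[-1,0,0,-5,0,0,0],[-1,0,0,-8,0,0,0],[-1,0,0,-10,0,0,0],[-1,0,0,-10,0,0,0],[-1,1,4,-10,0,0,0],[-1,2,8,-10,0,0,0],[-1,2,8,-10,0,0,0]]

```text
t: 19.95
tool_pos: [0.5415, 0.24, 0.2318]
ee_rot: [-0.032, -3.138, -0.001]
force: [0.7, -1.1, -1.3]
gripper_width: 0.0129
```

Run:
```python
from h import *
st()
c=env.capture("top");crop(c,"t10",125,130,305,310,3.3)
c,T=wrist("w10");np.savez("pics/w10.npz",T=T)
go([.5073,.3751,.235],178.5)
```

```text
t 19.95 tcp [0.5415 0.24   0.2318] xax [-0.9998  0.0205  0.0031] yawx 178.83 zt [-0.0031  0.0006 -1.    ] F [ 0.7309 -1.0711 -1.2729] w 0.0129
shift cm [ 3.9501 13.8668 -0.2868] turn deg [-0.0962 -0.1107 -0.0147]
```

View pics/t10.png

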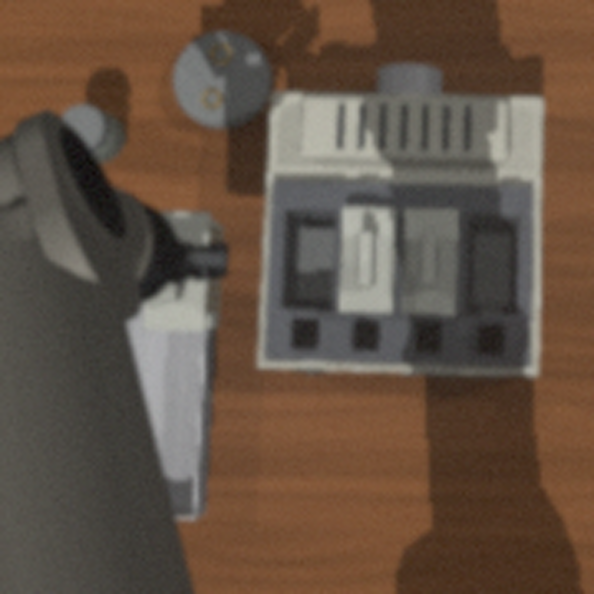

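View pics/w10.png

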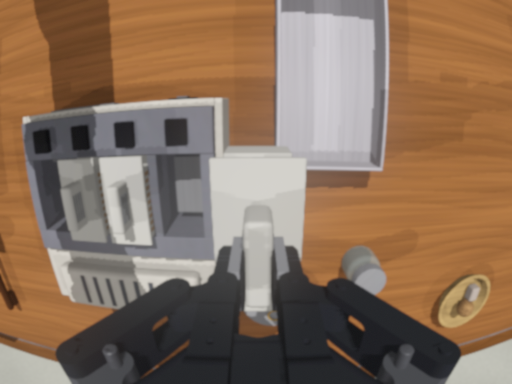

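Run:
```python
from h import *
c=env.capture("wrist");T=np.load("pics/w10.npz")["T"]
print(onz(c,[[278,167],[382,169],[388,20],[278,20]],.04,T))
```

```text
[[0.5407 0.2596 0.04  ]
 [0.5444 0.3887 0.04  ]
 [0.361  0.3942 0.04  ]
 [0.371  0.2627 0.04  ]]
```

Emit:
jog_arm:
  targets:
    - [[-1,-1.5,4,-4,0,0,0],[-1,-3,8,-7,0,0,0],[-1,-3,8,-7,0,0,0],[-1,-3,8,-7,0,0,0],[-1,-3,8,-7,0,0,0],[-1,-3,8,-7,0,0,0],[-1,-3,8,-7,0,0,0],[-1,-3,8,-7,0,0,0]]

```text
t: 21.1
tool_pos: [0.5759, 0.3148, 0.3038]
ee_rot: [-0.043, -3.141, 0.0]
force: [-0.0, 0.3, 0.1]
gripper_width: 0.0127
```

Run:
```python
from h import *
st()
c,T=wrist("w11");np.savez("pics/w11.npz",T=T)
```

```text
t 21.1 tcp [0.5759 0.3148 0.3038] xax [-0.9996  0.0274  0.0001] yawx 178.43 zt [-0.0001 -0.     -1.    ] F [-0.0228  0.2664  0.067 ] w 0.0127
```

View pics/w11.png

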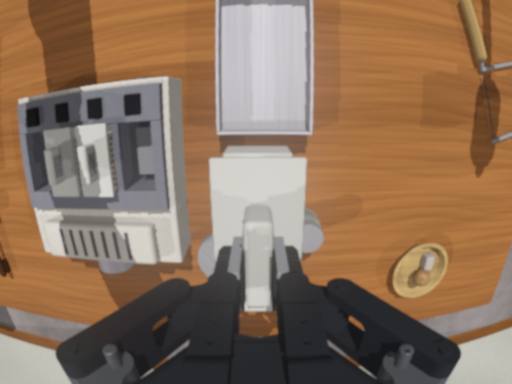

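Run:
```python
from h import *
c=env.capture("wrist");T=np.load("pics/w11.npz")["T"]
print(onz(c,[[216.5,134],[312.5,134],[314,8],[217,8]],.04,T))
print(onz(c,[[219,129],[309,129]],.04,T))
```

```text
[[0.5421 0.2578 0.04  ]
 [0.5454 0.3904 0.04  ]
 [0.3665 0.3962 0.04  ]
 [0.3642 0.2645 0.04  ]]
[[0.5353 0.2616 0.04  ]
 [0.5384 0.3854 0.04  ]]
```

Run:
```python
from h import *
go([.483,.356,.15],178.2)
```

```text
shift cm [ 9.404   3.8533 15.3812] turn deg [ 0.0019 -0.0009  0.2394]
```

Emit:
jog_arm:
  targets:
    - [[-1,4,2,4,0,0,0],[-1,8,3.5,8,0,0,0],[-1,9.4,3.85,12,0,0,0],[-1,9.4,3.85,15.4,0,0,0],[-1,9.4,3.85,15.4,0,0,0],[-1,9.4,3.85,15.4,0,0,0],[-1,9.4,3.85,15.4,0,0,0],[-1,9.4,3.85,15.4,0,0,0]]

```text
t: 22.2
tool_pos: [0.4838, 0.3564, 0.1511]
ee_rot: [0.043, 3.14, 0.002]
force: [0.4, 0.2, -1.2]
gripper_width: 0.0125
```

Run:
```python
from h import *
st()
c,T=wrist("w12")
go([.483,.356,.0765],178.2)
```

```text
t 22.2 tcp [0.4838 0.3564 0.1511] xax [-0.9996  0.0276 -0.0015] yawx 178.42 zt [ 0.0016  0.0015 -1.    ] F [ 0.4095  0.1589 -1.1512] w 0.0125
shift cm [ 0.0657 -0.031   7.424 ] turn deg [0.0641 0.063  0.2193]
```

View pics/w12.png

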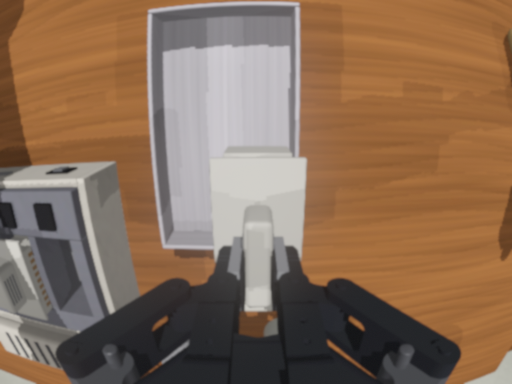

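Run:
```python
from h import *
c,_=env.capture("wrist"),0; T=toolT()@c["tool_from_camera"]
Q=onz(c,[[149,11],[298,3],[163,248],[149,100],[298,100]],.04,T);print(Q)
x=np.array([.9995,-.0314]);y=np.array([.0314,.9995]);o=np.array([.4295,.3275])
print((Q[:,:2]-o)@x*1000,(Q[:,:2]-o)@y*1000)
```

```text
[[0.3163 0.2648 0.04  ]
 [0.3189 0.3941 0.04  ]
 [0.5423 0.2585 0.04  ]
 [0.3983 0.2624 0.04  ]
 [0.4052 0.3917 0.04  ]]
[-111.1745 -112.6742  114.9395  -29.1226  -26.3322] [-66.241   63.1224 -65.4569 -66.0663  63.3834]
```

Emit:
jog_arm:
  targets:
    - [[-1,0,-0.1,3,0,0,0],[-1,0,-0.1,5,0,0,0],[-1,0,-0.1,6.2,0,0,0],[-1,0,-0.1,6.8,0,0,0],[-1,0,-0.1,7.1,0,0,0],[-1,0,-0.1,7.3,0,0,0],[-1,0,-0.1,7.4,0,0,0],[-1,0,-0.1,7.4,0,0,0]]

```text
t: 23.3
tool_pos: [0.4832, 0.3551, 0.076]
ee_rot: [0.043, 3.141, 0.0]
force: [-0.7, -0.9, -1.0]
gripper_width: 0.0128
```

Run:
```python
from h import *
st()
```

```text
t 23.3 tcp [0.4832 0.3551 0.076 ] xax [-0.9996  0.0273 -0.0003] yawx 178.43 zt [ 0.0003  0.0003 -1.    ] F [-0.7058 -0.871  -0.9926] w 0.0128
```

Expected contact near 0.0745; go 2 mm more, then release.

Emit:
jog_arm:
  targets:
    - [[-1,0,0,0.1,0,0,0],[-1,0,0,0.2,0,0,0],[-1,0,0,0.2,0,0,0],[-1,0,0,0.2,0,0,0],[-1,0,0,0.2,0,0,0],[-1,0,0,0.2,0,0,0],[-1,0,0,0.2,0,0,0],[-1,0,0,0.2,0,0,0]]

```text
t: 24.3
tool_pos: [0.4831, 0.355, 0.0746]
ee_rot: [0.043, 3.141, 0.001]
force: [-1.9, -1.2, 5.9]
gripper_width: 0.0126
```

Run:
```python
from h import *
st()
```

```text
t 24.3 tcp [0.4831 0.355  0.0746] xax [-0.9996  0.0274 -0.0001] yawx 178.43 zt [ 0.0001  0.0003 -1.    ] F [-1.9382 -1.2435  5.8656] w 0.0126
```

Emit:
jog_arm:
  targets:
    - [[-0.1,0,0,-0.1,0,0,0],[-0.1,0,0,-0.1,0,0,0],[-0.1,0,0,-0.1,0,0,0],[-0.1,0,0,-0.1,0,0,0],[-0.1,0,0,-3,0,0,0],[-0.1,0,0,-8,0,0,0],[-0.1,0,0,-14,0,0,0],[-0.1,0,0,-14,0,0,0]]

```text
t: 25.3
tool_pos: [0.4857, 0.3569, 0.2192]
ee_rot: [0.043, 3.134, 0.011]
force: [-0.6, -0.5, -0.9]
gripper_width: 0.0382
```

Run:
```python
from h import *
st();c,T=wrist("w13");np.savez("pics/w13.npz",T=T)
go([.56,.0955,.22],178.3)
```

```text
t 25.3 tcp [0.4857 0.3569 0.2192] xax [-0.9996  0.0277 -0.0072] yawx 178.41 zt [ 0.0074  0.0068 -0.9999] F [-0.6466 -0.5393 -0.8835] w 0.0382
shift cm [ -8.293  -25.8182  -0.4409] turn deg [0.2098 0.2045 0.1255]
```

View pics/w13.png

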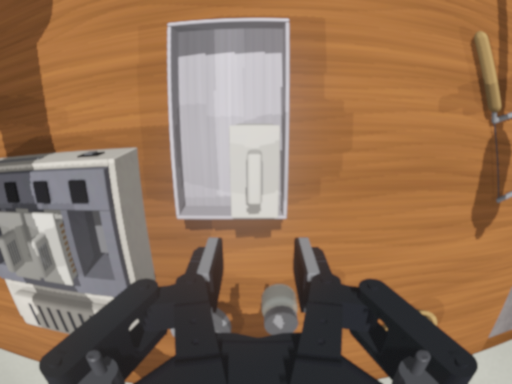

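Emit:
jog_arm:
  targets:
    - [[-0.1,-1.6,-5.2,-1,0,0,0],[-0.1,-3.2,-10.4,-1,0,0,0],[-0.1,-4.8,-15.6,-1,0,0,0],[-0.1,-6.4,-20.8,-1,0,0,0],[-0.1,-8.3,-25.9,-1,0,0,0],[-0.1,-8.3,-25.9,-1,0,0,0],[-0.1,-8.3,-25.9,-1,0,0,0],[-0.1,-8.3,-25.9,-1,0,0,0]]

```text
t: 26.35
tool_pos: [0.5582, 0.0955, 0.223]
ee_rot: [-0.039, -3.14, -0.0]
force: [0.1, 0.6, 0.2]
gripper_width: 0.0381
```

Run:
```python
from h import *
st();c,T=wrist("w14");np.savez("pics/w14.npz",T=T)
print(proj(c,[[.56,.0952,.126],[.5584,.0372,.126]],T))
go([.56,.0955,.104],178.5)
```

```text
t 26.35 tcp [0.5582 0.0955 0.223 ] xax [-0.9997  0.0246  0.0014] yawx 178.59 zt [-0.0014  0.0002 -1.    ] F [0.0956 0.5997 0.2353] w 0.0381
[[258.3089 196.3278]
 [191.4899 196.1172]]
shift cm [-0.1785  0.0011 11.9258] turn deg [ 0.0126 -0.061   0.0918]
```

View pics/w14.png

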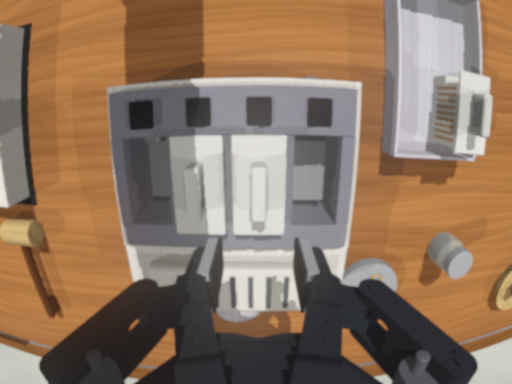

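Rib 3 is at (260,194), where predicted (258,196). Descend, grip, lift.

Emit:
jog_arm:
  targets:
    - [[-0.1,-0.1,0.1,5,0,0,0],[-0.1,-0.1,0.1,8.5,0,0,0],[-0.1,-0.1,0.1,10.5,0,0,0],[-0.1,-0.1,0.1,11.5,0,0,0],[-0.1,-0.1,0.1,11.9,0,0,0],[-0.1,-0.1,0.1,11.9,0,0,0],[-1,-0.1,0.1,11.9,0,0,0],[-1,-0.1,0.1,11.9,0,0,0]]

```text
t: 27.4
tool_pos: [0.5605, 0.0949, 0.1055]
ee_rot: [0.043, 3.14, 0.001]
force: [-0.3, 0.3, 1.8]
gripper_width: 0.0129
```

Emit:
jog_arm:
  targets:
    - [[-1,0,0,0,0,0,0],[-1,0,0,0,0,0,0],[-1,0,0,-1,0,0,0],[-1,0,0,-3,0,0,0],[-1,0,0,-6,0,0,0],[-1,0,0,-9,0,0,0],[-1,0,0,-12,0,0,0],[-1,0,0,-12,0,0,0]]

```text
t: 28.4
tool_pos: [0.5611, 0.0949, 0.2273]
ee_rot: [0.043, 3.137, 0.002]
force: [0.2, -0.4, -1.9]
gripper_width: 0.0125
```

Run:
```python
from h import *
st();c,T=wrist("w15")
go([.50,.29,.27],178.3)
```

```text
t 28.4 tcp [0.5611 0.0949 0.2273] xax [-0.9996  0.0275 -0.0039] yawx 178.42 zt [ 0.0039  0.0015 -1.    ] F [ 0.2151 -0.3932 -1.881 ] w 0.0125
shift cm [ 6.5308 19.3497 -4.444 ] turn deg [0.0369 0.0623 0.1353]
```

View pics/w15.png

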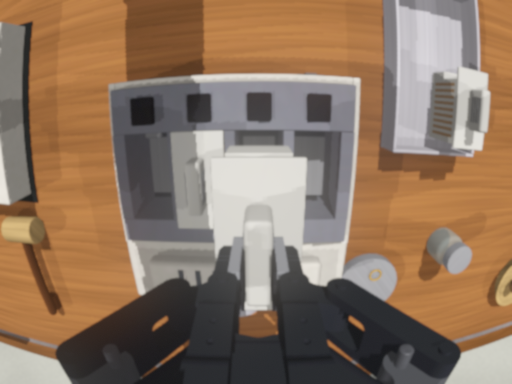

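Run:
```python
from h import *
go([.481,.294,.20],178.3)
```

```text
shift cm [ 8.4486 19.6932  2.5542] turn deg [0.0369 0.0623 0.1353]
```

Emit:
jog_arm:
  targets:
    - [[-1,2,5,0,0,0,0],[-1,4.2,10,0,0,0,0],[-1,6.4,15,1,0,0,0],[-1,8.4,19.7,2.5,0,0,0],[-1,8.4,19.7,2.5,0,0,0],[-1,8.4,19.7,2.5,0,0,0],[-1,8.4,19.7,2.5,0,0,0],[-1,8.4,19.7,2.5,0,0,0]]

```text
t: 29.45
tool_pos: [0.482, 0.2928, 0.1999]
ee_rot: [0.046, 3.141, -0.0]
force: [-0.4, -0.9, -0.3]
gripper_width: 0.013
```

Run:
```python
from h import *
st();c,T=wrist("w16");np.savez("pics/w16.npz",T=T)
o=np.array([.43,.3265]);x=np.array([.9995,-.0314]);y=np.array([.0314,.9995])
P=[np.r_[o+a*x+b*y,.04] for a,b in [(-.114,-.066),(-.114,.066),(.114,.066),(.114,-.066)]]
print(proj(c,P,T)); go([.481,.294,.076],178.3)
```

```text
t 29.45 tcp [0.482  0.2928 0.1999] xax [-0.9996  0.0295 -0.0003] yawx 178.31 zt [ 0.0003 -0.0002 -1.    ] F [-0.351  -0.8887 -0.2673] w 0.013
[[225.0696  16.2855]
 [353.7898  21.4933]
 [343.5295 227.2722]
 [228.3855 227.938 ]]
shift cm [ 0.1052  0.0965 12.3989] turn deg [0.0026 0.0202 0.0272]
```

View pics/w16.png

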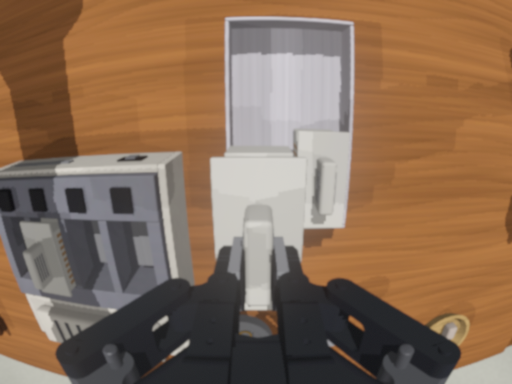

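Emit:
jog_arm:
  targets:
    - [[-1,0.1,0.1,5,0,0,0],[-1,0.1,0.1,8.5,0,0,0],[-1,0.1,0.1,10.5,0,0,0],[-1,0.1,0.1,11.5,0,0,0],[-1,0.1,0.1,12,0,0,0],[-1,0.1,0.1,12.3,0,0,0],[-1,0.1,0.1,12.5,0,0,0],[-1,0.1,0.1,12.5,0,0,0]]

```text
t: 30.5
tool_pos: [0.4809, 0.2955, 0.0757]
ee_rot: [0.043, 3.14, 0.002]
force: [-2.3, -0.5, 3.4]
gripper_width: 0.0124
```

Run:
```python
from h import *
st()
```

```text
t 30.5 tcp [0.4809 0.2955 0.0757] xax [-0.9996  0.0272 -0.001 ] yawx 178.44 zt [ 0.0011  0.0011 -1.    ] F [-2.303  -0.5055  3.444 ] w 0.0124
```

Contact at the expected height (0.0757). Release and rise.

Emit:
jog_arm:
  targets:
    - [[-0.1,0,0,0,0,0,0],[-0.1,0,0,0,0,0,0],[-0.1,0,0,0,0,0,0],[-0.1,0,0,0,0,0,0],[-0.1,0,0,-3,0,0,0],[-0.1,0,0,-8,0,0,0],[-0.1,0,0,-14,0,0,0],[-0.1,0,0,-14,0,0,0]]

```text
t: 31.5
tool_pos: [0.4832, 0.2967, 0.2199]
ee_rot: [0.043, 3.134, 0.01]
force: [0.3, -0.7, -0.2]
gripper_width: 0.0386
```

Run:
```python
from h import *
st();c,T=wrist("w17")
go([.5585,.0375,.22],178.5)
```

```text
t 31.5 tcp [0.4832 0.2967 0.2199] xax [-0.9996  0.0277 -0.0075] yawx 178.41 zt [ 0.0077  0.0062 -1.    ] F [ 0.307  -0.6797 -0.1857] w 0.0386
shift cm [ -8.398  -25.6092  -0.3477] turn deg [ 0.1881  0.2095 -0.0696]
```

View pics/w17.png

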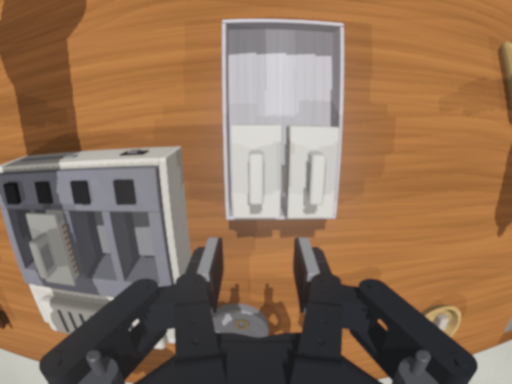

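Two stand side by side in the tray. On to cassette 2.

Emit:
jog_arm:
  targets:
    - [[-0.1,-1.6,-5.2,-1,0,0,0],[-0.1,-3.2,-10.4,-1,0,0,0],[-0.1,-4.8,-15.6,-1,0,0,0],[-0.1,-6.4,-20.8,-1,0,0,0],[-0.1,-8.3,-25.7,-1,0,0,0],[-0.1,-8.3,-25.7,-1,0,0,0],[-0.1,-8.3,-25.7,-1,0,0,0],[-0.1,-8.3,-25.7,-1,0,0,0]]

```text
t: 32.55
tool_pos: [0.5557, 0.0375, 0.2241]
ee_rot: [-0.039, -3.14, -0.0]
force: [-0.1, 0.4, 0.2]
gripper_width: 0.0387
```

Run:
```python
from h import *
st();c,T=wrist("w18");np.savez("pics/w18.npz",T=T)
print(proj(c,[[.5584,.0372,.126]],T))
go([.5585,.0375,.104],178.5)
```

```text
t 32.55 tcp [0.5557 0.0375 0.2241] xax [-0.9997  0.0248  0.0014] yawx 178.58 zt [-0.0014  0.0003 -1.    ] F [-0.0712  0.4331  0.1779] w 0.0387
[[258.3577 196.9212]]
shift cm [-0.2771  0.0059 12.0258] turn deg [ 0.0172 -0.0596  0.0834]
```

View pics/w18.png

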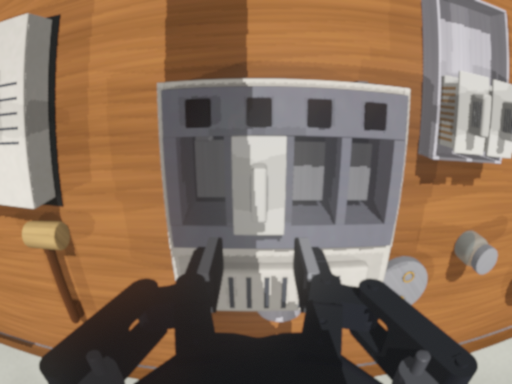

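Emit:
jog_arm:
  targets:
    - [[-0.1,-0.2,0.1,5,0,0,0],[-0.1,-0.2,0.1,8.5,0,0,0],[-0.1,-0.2,0.1,10.5,0,0,0],[-0.1,-0.2,0.1,11.5,0,0,0],[-0.1,-0.2,0.1,12,0,0,0],[-0.1,-0.2,0.1,12,0,0,0],[-1,-0.2,0.1,12,0,0,0],[-1,-0.2,0.1,12,0,0,0]]

```text
t: 33.6
tool_pos: [0.5589, 0.0368, 0.1055]
ee_rot: [0.043, 3.14, 0.0]
force: [-0.2, 0.6, 2.1]
gripper_width: 0.0127
```

Emit:
jog_arm:
  targets:
    - [[-1,0,0,0,0,0,0],[-1,0,0,0,0,0,0],[-1,0,0,-1,0,0,0],[-1,0,0,-3,0,0,0],[-1,0,0,-6,0,0,0],[-1,0,0,-9,0,0,0],[-1,0,0,-12,0,0,0],[-1,0,0,-14,0,0,0]]

```text
t: 34.6
tool_pos: [0.5582, 0.0367, 0.2465]
ee_rot: [0.043, 3.141, 0.001]
force: [0.3, -0.5, -1.3]
gripper_width: 0.0128
```

Run:
```python
from h import *
st();c,T=wrist("w19")
go([.377,.2985,.235],178.3)
```

```text
t 34.6 tcp [0.5582 0.0367 0.2465] xax [-0.9996  0.0275 -0.0005] yawx 178.43 zt [ 0.0005  0.0003 -1.    ] F [ 0.291  -0.4679 -1.2585] w 0.0128
shift cm [18.97   25.6537  1.3352] turn deg [0.0707 0.2265 0.1189]
```

View pics/w19.png

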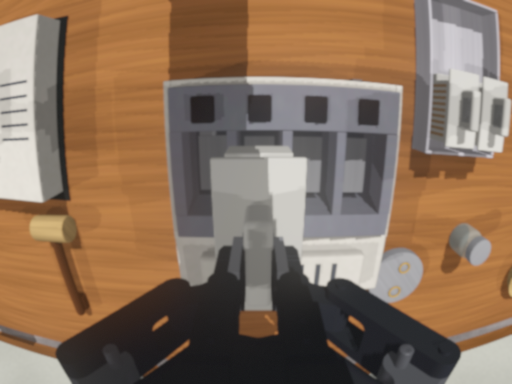

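Emit:
jog_arm:
  targets:
    - [[-1,3,5,0,0,0,0],[-1,6,10,0,0,0,0],[-1,9,15,0,0,0,0],[-1,12,20,0,0,0,0],[-1,15,26,0,0,0,0],[-1,18.9,31.6,1,0,0,0],[-1,18.9,31.6,1,0,0,0],[-1,18.9,31.6,1,0,0,0]]

```text
t: 35.65
tool_pos: [0.3774, 0.3576, 0.2342]
ee_rot: [-0.04, -3.14, 0.002]
force: [-0.2, -1.3, 0.0]
gripper_width: 0.0125
```

Run:
```python
from h import *
st();c,T=wrist("w20");np.savez("pics/w20.npz",T=T);print(np.array(env.observe()["joint_positions"]))
o=np.array([.43,.3265]);x=np.array([.9995,-.0314]);y=np.array([.0314,.9995])
P=[np.r_[o+a*x+b*y,.04] for a,b in [(-.114,-.066),(-.114,.066),(.114,.066),(.114,-.066)]]
print(proj(c,P,T)); go([.378,.358,.0775],178.3)
```

```text
t 35.65 tcp [0.3774 0.3576 0.2342] xax [-0.9997  0.0256  0.0009] yawx 178.53 zt [-0.0009 -0.0014 -1.    ] F [-0.1682 -1.3248  0.0349] w 0.0125
[-0.9309  0.2188  0.0639  1.9223 -0.0157  1.0022  0.6826]
[[176.3605 117.6336]
 [291.4486 116.6316]
 [284.3694 287.1053]
 [190.2199 285.234 ]]
shift cm [ 0.051   0.1618 15.6959] turn deg [-0.0797 -0.0146  0.0889]
```

View pics/w20.png

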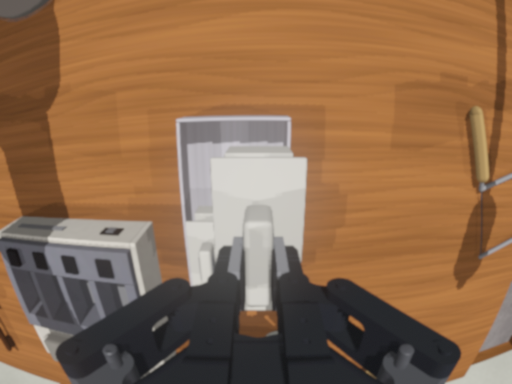

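Emit:
jog_arm:
  targets:
    - [[-1,0.1,0.1,5,0,0,0],[-1,0.1,0.1,10,0,0,0],[-1,0.1,0.1,13,0,0,0],[-1,0.1,0.1,14.6,0,0,0],[-1,0.1,0.1,15.3,0,0,0],[-1,0.1,0.1,15.6,0,0,0],[-1,0.1,0.1,15.8,0,0,0],[-1,0.1,0.1,15.9,0,0,0]]

```text
t: 36.7
tool_pos: [0.3774, 0.3593, 0.0764]
ee_rot: [0.043, 3.141, 0.002]
force: [0.3, 0.4, -1.6]
gripper_width: 0.0125
```

Run:
```python
from h import *
st()
```

```text
t 36.7 tcp [0.3774 0.3593 0.0764] xax [-0.9996  0.0273 -0.0008] yawx 178.44 zt [ 0.0008  0.001  -1.    ] F [ 0.3356  0.4042 -1.6444] w 0.0125
```

Emit:
jog_arm:
  targets:
    - [[-1,0,0,0.1,0,0,0],[-1,0,0,0.15,0,0,0],[-0.1,0,0,0.15,0,0,0],[-0.1,0,0,0.1,0,0,0],[-0.1,0,0,0.1,0,0,0],[-0.1,0,0,-3,0,0,0],[-0.1,0,0,-8,0,0,0],[-0.1,0,0,-14,0,0,0]]

```text
t: 37.7
tool_pos: [0.3766, 0.3582, 0.2165]
ee_rot: [-0.043, -3.14, 0.003]
force: [0.1, 1.4, 0.5]
gripper_width: 0.0385
```

Run:
```python
from h import *
st()
go([.54,.10,.35],178.5)
```

```text
t 37.7 tcp [0.3766 0.3582 0.2165] xax [-0.9996  0.0273  0.0014] yawx 178.44 zt [-0.0014 -0.0018 -1.    ] F [0.1397 1.4032 0.4996] w 0.0385
shift cm [-17.0228 -25.3871 -13.328 ] turn deg [-0.1066 -0.0786 -0.0627]
```

Emit:
jog_arm:
  targets:
    - [[1,-3,-4,-6,0,0,0],[1,-6,-9,-12,0,0,0],[1,-9,-14,-13,0,0,0],[1,-12,-19,-13,0,0,0],[1,-17,-25.4,-13.3,0,0,0],[1,-17,-25.4,-13.3,0,0,0],[1,-17,-25.4,-13.3,0,0,0],[1,-17,-25.4,-13.3,0,0,0]]

```text
t: 38.7
tool_pos: [0.5397, 0.1011, 0.3484]
ee_rot: [-0.042, -3.14, -0.0]
force: [-0.4, -0.3, 0.3]
gripper_width: 0.0856
```

Run:
```python
from h import *
st();c,T=wrist("w22");np.savez("pics/w22.npz",T=T)
c=env.capture("scene");save(c,"s22")
```

```text
t 38.7 tcp [0.5397 0.1011 0.3484] xax [-0.9996  0.0267  0.0009] yawx 178.47 zt [-0.0009  0.0003 -1.    ] F [-0.3714 -0.2646  0.2605] w 0.0856
```

View pics/w22.png

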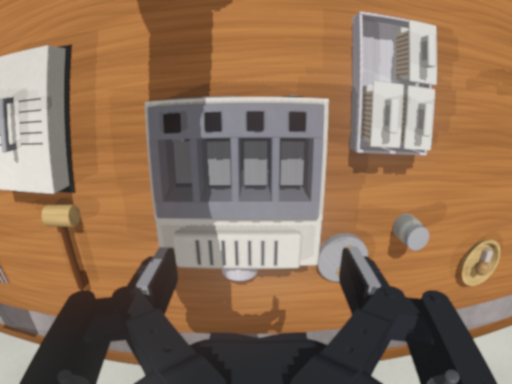

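View pics/s22.png

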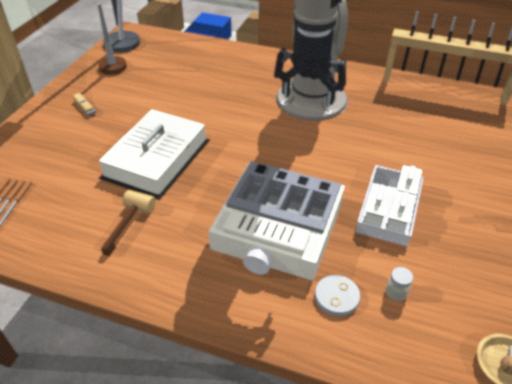

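Run:
```python
from h import *
c=env.capture("wrist"); T=np.load("pics/w22.npz")["T"]; crop(c,"w22c",140,85,340,235,4)
go([.45,-.354,.32],175)
```

```text
shift cm [  7.8179 -45.7919   2.848 ] turn deg [ 0.0179 -0.0347  3.5876]
```

View pics/w22c.png

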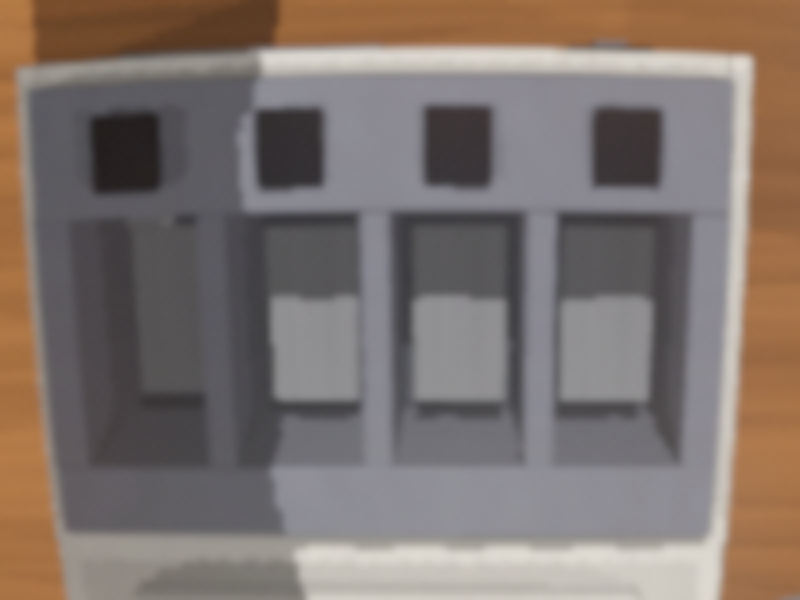

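Run:
```python
from h import *
c=env.capture("wrist"); T=np.load("pics/w22.npz")["T"]
D=onz(c,np.array([(29,82),(734,82),(709,539),(66,534)])/4+[140,85],.082,T)
print(D,D.mean(0))
for i in range(4):
    e=D[(i+1)%4]-D[i]; print(np.linalg.norm(e), np.degrees(np.arctan2(e[1],e[0])))
# keys: 1 up (.09), others ~5 down (.085)
print(onz(c,np.array([(126,152)])/4+[140,85],.09,T),onz(c,np.array([(291,148),(458,147),(628,148)])/4+[140,85],.085,T))
```

```text
[[ 0.4584 -0.0549  0.082 ]
 [ 0.4691  0.1928  0.082 ]
 [ 0.6387  0.1877  0.082 ]
 [ 0.631  -0.0603  0.082 ]] [0.5493 0.0663 0.082 ]
0.2479313141445269 87.54319173044698
0.16970435301592626 -1.7108803346290449
0.24814801486603236 -91.77058954619545
0.1726736173324347 178.21028797018914
[[ 0.4861 -0.0176  0.09  ]] [[0.4887 0.0398 0.085 ]
 [0.4906 0.097  0.085 ]
 [0.492  0.155  0.085 ]]
```

Emit:
jog_arm:
  targets:
    - [[1,1,-6,0,0,0,1],[1,2,-12,0,0,0,2],[1,3,-18,0,0,0,3.6],[1,4,-24,0,0,0,3.6],[1,5,-30,0.8,0,0,3.6],[1,6,-36,1.8,0,0,3.6],[1,7,-42,2.8,0,0,3.6],[1,7.8,-45.8,2.8,0,0,3.6]]

```text
t: 39.9
tool_pos: [0.4485, -0.3572, 0.3202]
ee_rot: [-0.143, -3.137, 0.0]
force: [0.4, 0.9, 0.2]
gripper_width: 0.0852
```

Run:
```python
from h import *
st();c,T=wrist("w23");np.savez("pics/w23.npz",T=T);crop(c,"w23c",160,60,360,250,4)
```

```text
t 39.9 tcp [ 0.4485 -0.3572  0.3202] xax [-0.9958  0.0912  0.0011] yawx 174.77 zt [-0.0011 -0.     -1.    ] F [0.3803 0.867  0.1557] w 0.0852
```

View pics/w23c.png

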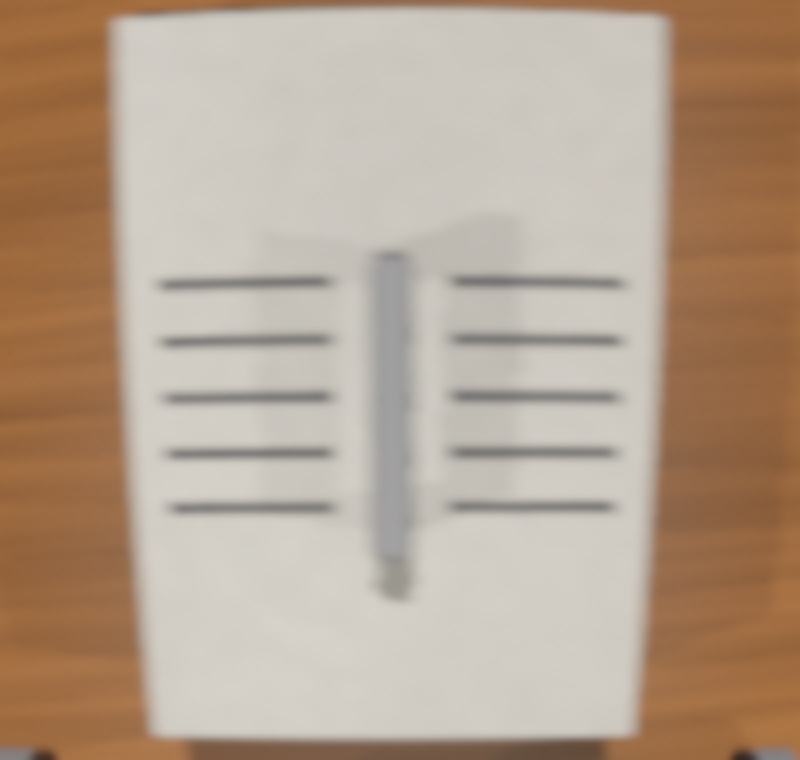

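Run:
```python
from h import *
c=env.capture("wrist"); T=np.load("pics/w23.npz")["T"]
P=onz(c,np.array([(390,253),(392,557)])/4+[160,60],.091,T); e=P[0]-P[1]
print(P,P.mean(0),np.linalg.norm(e),np.degrees(np.arctan2(e[1],e[0])))
D=onz(c,np.array([(112,17),(668,17),(636,738),(152,738)])/4+[160,60],.059,T)
print(D,D.mean(0))
for i in range(4):
    e=D[(i+1)%4]-D[i]; print(np.linalg.norm(e), np.degrees(np.arctan2(e[1],e[0])))
p=P.mean(0); go([.4535,-.3555,.068],174.9)
```

```text
[[ 0.399  -0.3539  0.091 ]
 [ 0.4987 -0.3625  0.091 ]] [ 0.4489 -0.3582  0.091 ] 0.10010674190906627 175.08637197499138
[[ 0.3094 -0.4401  0.059 ]
 [ 0.3268 -0.2531  0.059 ]
 [ 0.593  -0.2759  0.059 ]
 [ 0.5758 -0.4634  0.059 ]] [ 0.4512 -0.3581  0.059 ]
0.18786726015951552 84.69331966014914
0.2671945757129013 -4.902835711701448
0.18829388401930966 -95.25317673826723
0.2673677385688302 175.0054948359005
shift cm [-0.6002  0.5104 25.2804] turn deg [-0.1338 -0.05   -0.4229]
```

Run:
```python
from h import *
go([.4505,-.3568,.069],175.0)
```

```text
shift cm [-0.314   0.3519 25.1811] turn deg [-0.1338 -0.0501 -0.5229]
```

Run:
```python
from h import *
st()
```

```text
t 40.0 tcp [ 0.4473 -0.3594  0.3208] xax [-0.9954  0.0962  0.0009] yawx 174.48 zt [-0.0011 -0.0022 -1.    ] F [-0.5055  0.1485 -0.2289] w 0.0855
```

Emit:
jog_arm:
  targets:
    - [[1,-0.3,0.3,6,0,0,-0.4],[1,-0.3,0.3,12,0,0,-0.4],[1,-0.3,0.3,18,0,0,-0.4],[1,-0.3,0.3,21,0,0,-0.4],[1,-0.3,0.3,22,0,0,-0.4],[1,-0.3,0.3,22,0,0,-0.4],[1,-0.3,0.3,22,0,0,-0.4],[1,-0.3,0.3,22,0,0,-0.4]]

```text
t: 41.0
tool_pos: [0.4537, -0.3531, 0.1021]
ee_rot: [0.13, 3.137, -0.001]
force: [-0.1, -0.0, 0.2]
gripper_width: 0.0853
```

Run:
```python
from h import *
st();c,T=wrist("w24");go([.4505,-.3568,.069],175.0)
```

```text
t 41.0 tcp [ 0.4537 -0.3531  0.1021] xax [-0.9966  0.0829 -0.0023] yawx 175.24 zt [ 0.0023 -0.0009 -1.    ] F [-0.0589 -0.008   0.1593] w 0.0853
shift cm [ 0.2769 -0.4034  3.2889] turn deg [-0.0331  0.1086  0.2394]
```

View pics/w24.png

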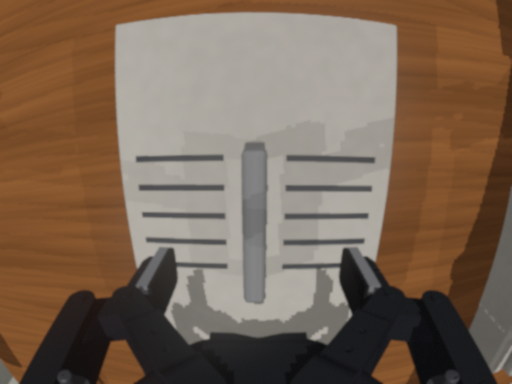

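Emit:
jog_arm:
  targets:
    - [[1,0.2,-0.3,1.5,0,0,0.2],[1,0.2,-0.3,2.5,0,0,0.2],[1,0.2,-0.3,3.2,0,0,0.2],[1,0.2,-0.3,3.2,0,0,0.2],[-1,0.2,-0.3,3.2,0,0,0.2],[-1,0.2,-0.3,3.2,0,0,0.2],[-1,0.2,-0.3,3.2,0,0,0.2],[-1,0.2,-0.3,3.2,0,0,0.2]]

```text
t: 42.05
tool_pos: [0.4508, -0.3554, 0.069]
ee_rot: [0.136, 3.138, 0.0]
force: [-6.6, 2.7, 24.3]
gripper_width: 0.0129
```

Emit:
jog_arm:
  targets:
    - [[-1,0,0,0,0,0,0],[-1,0,0,0,0,0,0],[-1,0,0,0,0,0,0],[-1,0,0,0,0,0,0],[-1,0,0,0,0,0,0],[-1,0,0,0,0,0,0],[-1,0,0,0,0,0,0],[-1,0,0,0,0,0,0]]

```text
t: 43.05
tool_pos: [0.4509, -0.3554, 0.0691]
ee_rot: [0.136, 3.138, 0.0]
force: [-0.3, 1.4, 6.8]
gripper_width: 0.0124
```

Run:
```python
from h import *
st()
```

```text
t 43.05 tcp [ 0.4509 -0.3554  0.0691] xax [-0.9962  0.0866 -0.0004] yawx 175.03 zt [ 0.0005  0.0002 -1.    ] F [-0.2708  1.3829  6.7615] w 0.0124
```

Emit:
jog_arm:
  targets:
    - [[-1,0,0,-1,0,0,0],[-1,0,0,-4,0,0,0],[-1,0,0,-8,0,0,0],[-1,0,0,-13,0,0,0],[-1,0,0,-17,0,0,0],[-1,0,0,-20,0,0,0],[-1,0,0,-20,0,0,0],[-1,0,0,-20,0,0,0]]

```text
t: 44.05
tool_pos: [0.4498, -0.3546, 0.2671]
ee_rot: [-0.136, -3.136, -0.002]
force: [0.0, -0.2, -5.0]
gripper_width: 0.013
```

Run:
```python
from h import *
st();c,T=wrist("w25"); go([.53,-.14,.275],130); np.savez("pics/w25.npz",T=T)
```

```text
t 44.05 tcp [ 0.4498 -0.3546  0.2671] xax [-0.9963  0.0864  0.0024] yawx 175.04 zt [-0.0023  0.0015 -1.    ] F [ 0.0054 -0.189  -5.0017] w 0.013
shift cm [-6.1445 22.0702 -0.8109] turn deg [ 0.0085 -0.2073 45.0432]
```

View pics/w25.png

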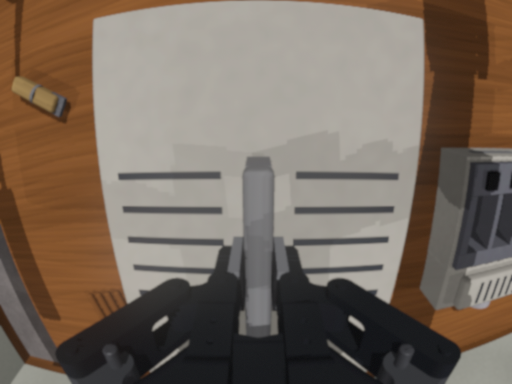

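Run:
```python
from h import *
c=env.capture("wrist"); T=c["tool_from_camera"]
print(onz(c,[[94,20],[424,18],[258,1]],.010,T))
print(onz(c,[[245,172],[272,172],[258,172],[258,158]],-.022,T))
print(onz(c,[[120,176],[397,176],[127,268],[381,267],[123,209.5],[393,209.5]],.010,T))
```

```text
[[ 0.1318 -0.0926  0.01  ]
 [ 0.1332  0.0932  0.01  ]
 [ 0.1321 -0.0004  0.01  ]]
[[ 0.0492 -0.0059 -0.022 ]
 [ 0.0491  0.0055 -0.022 ]
 [ 0.0491 -0.0004 -0.022 ]
 [ 0.0552 -0.0004 -0.022 ]]
[[ 0.0397 -0.0798  0.01  ]
 [ 0.0397  0.0795  0.01  ]
 [-0.0222 -0.0862  0.01  ]
 [-0.0209  0.079   0.01  ]
 [ 0.0191 -0.0809  0.01  ]
 [ 0.0191  0.0799  0.01  ]]
```

Emit:
jog_arm:
  targets:
    - [[-1,-6.1,22,-0.8,0,0,45],[-1,-6.1,22,-0.8,0,0,45],[-1,-6.1,22,-0.8,0,0,45],[-1,-6.1,22,-0.8,0,0,45],[-1,-6.1,22,-0.8,0,0,45],[-1,-6.1,22,-0.8,0,0,45],[-1,-6.1,22,-0.8,0,0,45],[-1,-6.1,22,-0.8,0,0,45]]

```text
t: 45.15
tool_pos: [0.5299, -0.1428, 0.2766]
ee_rot: [-1.328, -2.847, 0.0]
force: [0.3, 0.3, -5.0]
gripper_width: 0.0129
```

Run:
```python
from h import *
st(); go([.5495,.0663,.275],88.4)
```

```text
t 45.15 tcp [ 0.5299 -0.1428  0.2766] xax [-0.6424  0.7664  0.0002] yawx 129.97 zt [-0.0004 -0.0001 -1.    ] F [ 0.2962  0.3188 -4.9979] w 0.0129
shift cm [14.766  14.9315  0.1557] turn deg [-0.025  -0.0018 41.5721]
```

Emit:
jog_arm:
  targets:
    - [[-1,14.8,14.9,0.2,0,0,41.6],[-1,14.8,14.9,0.2,0,0,41.6],[-1,14.8,14.9,0.2,0,0,41.6],[-1,14.8,14.9,0.2,0,0,41.6],[-1,14.8,14.9,0.2,0,0,41.6],[-1,14.8,14.9,0.2,0,0,41.6],[-1,14.8,14.9,0.2,0,0,41.6],[-1,14.8,14.9,0.2,0,0,41.6]]

```text
t: 46.15
tool_pos: [0.5494, 0.0662, 0.2749]
ee_rot: [-2.253, -2.189, -0.0]
force: [0.0, 0.9, -4.7]
gripper_width: 0.0128
```

Run:
```python
from h import *
st(); go([.5495,.0663,.17],88.4)
```

```text
t 46.15 tcp [0.5494 0.0662 0.2749] xax [0.0289 0.9996 0.0002] yawx 88.34 zt [ 0.0002  0.0002 -1.    ] F [ 0.0112  0.9345 -4.7003] w 0.0128
shift cm [ 0.003   0.0114 10.4942] turn deg [ 0.0099 -0.0142 -0.0587]
```

Emit:
jog_arm:
  targets:
    - [[-1,0,0,4,0,0,0],[-1,0,0,8,0,0,0],[-1,0,0,10.5,0,0,0],[-1,0,0,11.7,0,0,0],[-1,0,0,12.2,0,0,0],[-1,0,0,12.2,0,0,0],[-1,0,0,12.2,0,0,0],[-1,0,0,12.2,0,0,0]]

```text
t: 47.15
tool_pos: [0.5498, 0.0677, 0.1534]
ee_rot: [2.251, 2.191, 0.002]
force: [-0.8, 1.2, -5.0]
gripper_width: 0.0127
```

Run:
```python
from h import *
st(); go([.5495,.0663,.136],88.4); c=env.capture("scene"); crop(c,"s27",190,120,370,290,4)
```

```text
t 47.15 tcp [0.5498 0.0677 0.1534] xax [0.0271 0.9996 0.0005] yawx 88.45 zt [ 0.0011  0.0005 -1.    ] F [-0.7879  1.1893 -4.9585] w 0.0127
shift cm [-0.1439 -0.0269  1.7448] turn deg [ 0.0639 -0.0312  0.0484]
```

View pics/s27.png

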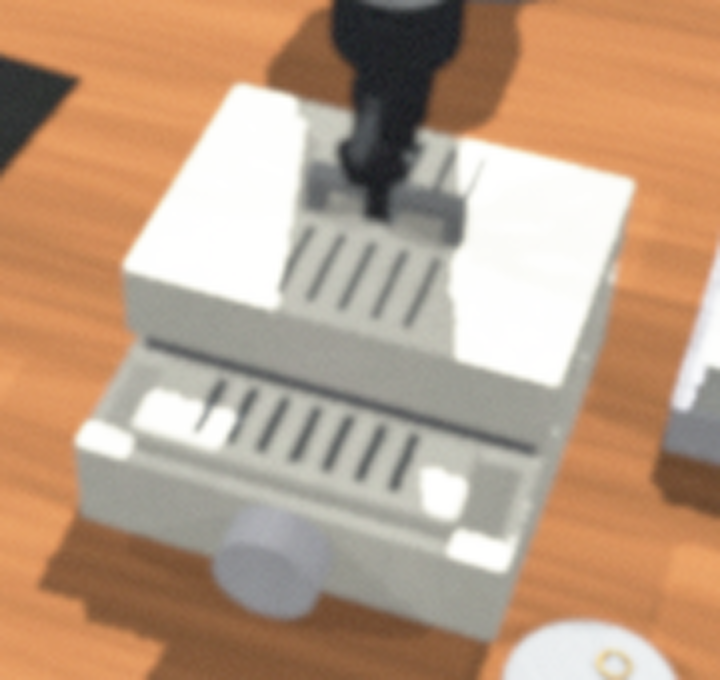

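Emit:
jog_arm:
  targets:
    - [[-1,-0.1,0,0.3,0,0,0],[-1,-0.1,0,0.6,0,0,0],[-1,-0.1,0,0.8,0,0,0],[-1,-0.1,0,1.0,0,0,0],[-1,-0.1,0,1.2,0,0,0],[-1,-0.1,0,1.2,0,0,0],[-1,-0.1,0,1.2,0,0,0],[-1,-0.1,0,1.2,0,0,0]]

```text
t: 48.2
tool_pos: [0.5494, 0.0666, 0.1409]
ee_rot: [2.252, 2.191, 0.0]
force: [0.1, -0.3, -5.0]
gripper_width: 0.0126
```

Run:
```python
from h import *
st()
```

```text
t 48.2 tcp [0.5494 0.0666 0.1409] xax [0.0273 0.9996 0.0001] yawx 88.44 zt [ 0.0002  0.0001 -1.    ] F [ 0.1223 -0.2894 -5.028 ] w 0.0126
```

The skirt is past the deck edge (0.1409 < 0.148) and the force still reads free weight. Down to the shoulder, then release.

Emit:
jog_arm:
  targets:
    - [[-1,0,0,0.2,0,0,0],[-1,0,0,0.4,0,0,0],[-1,0,0,0.5,0,0,0],[-1,0,0,0.55,0,0,0],[-1,0,0,0.55,0,0,0],[-1,0,0,0.55,0,0,0],[-1,0,0,0.55,0,0,0],[-1,0,0,0.55,0,0,0]]

```text
t: 49.2
tool_pos: [0.5492, 0.0666, 0.1361]
ee_rot: [-2.251, -2.19, -0.0]
force: [-4.9, -0.2, 6.7]
gripper_width: 0.0131
```

Run:
```python
from h import *
st()
```

```text
t 49.2 tcp [0.5492 0.0666 0.1361] xax [0.0274 0.9996 0.0009] yawx 88.43 zt [-0.0005  0.0009 -1.    ] F [-4.9315 -0.2283  6.7266] w 0.0131
```

Seated at 0.1361, the original height. Release, retreat and check.

Emit:
jog_arm:
  targets:
    - [[1,0,0,0,0,0,0],[1,0,0,0,0,0,0],[1,0,0,0,0,0,0],[1,0,0,0,0,0,0],[1,0,0,-2,0,0,0],[1,0,0,-6,0,0,0],[1,0,0,-12,0,0,0],[1,0,0,-18,0,0,0]]

```text
t: 50.2
tool_pos: [0.549, 0.0664, 0.3169]
ee_rot: [-2.252, -2.191, 0.001]
force: [1.3, 1.1, 1.6]
gripper_width: 0.0854
```

Emit:
jog_arm:
  targets:
    - [[1,0,0,-2,0,0,0],[1,0,0,-2,0,0,0],[1,0,0,-2,0,0,0],[1,0,0,-2,0,0,0],[1,0,0,-2,0,0,0],[1,0,0,-2,0,0,0],[1,0,0,-2,0,0,0],[1,0,0,-2,0,0,0]]

```text
t: 51.2
tool_pos: [0.5493, 0.0666, 0.3353]
ee_rot: [2.252, 2.191, -0.0]
force: [0.2, -0.5, 0.1]
gripper_width: 0.0855
```

Run:
```python
from h import *
st();c,T=wrist("w30");np.savez("pics/w30.npz",T=T)
c=env.capture("scene"); crop(c,"s30",190,120,450,320,3)
```

```text
t 51.2 tcp [0.5493 0.0666 0.3353] xax [ 0.0273  0.9996 -0.    ] yawx 88.43 zt [ 0. -0. -1.] F [ 0.1638 -0.5088  0.0878] w 0.0855
```

View pics/w30.png

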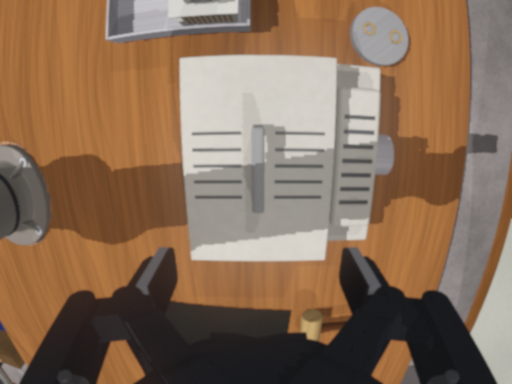

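View pics/s30.png

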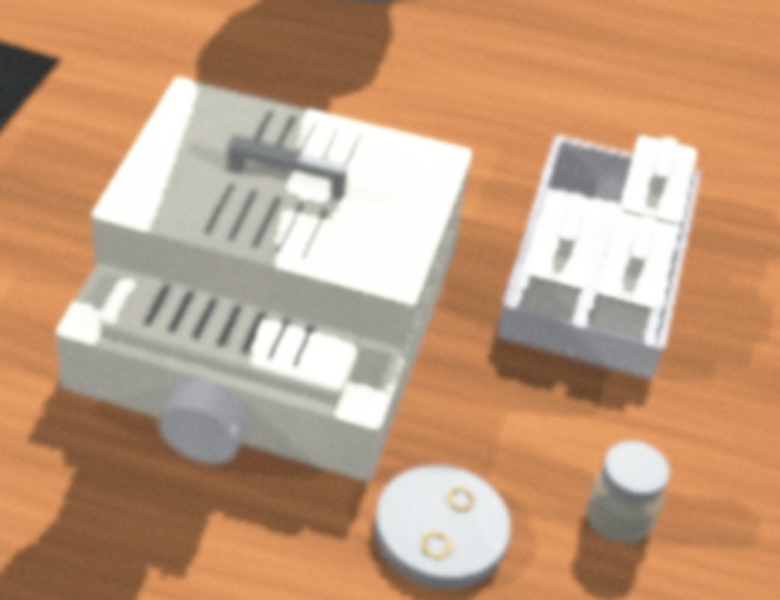

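Run:
```python
from h import *
st(); print(env.close_job())
```

```text
t 51.3 tcp [0.5493 0.0666 0.3353] xax [0.0272 0.9996 0.0001] yawx 88.44 zt [ 0.      0.0001 -1.    ] F [ 0.8053 -0.7213  0.5813] w 0.0854
the job is handed in; nothing more can be done
None
```

The job is done and handed in at t = 51.3 s; the hand-in gave no verdict.

- **Hood off:** I laid it on the mat and let go. It was still there, within about 3 mm, when I came back for it.
- **Cassettes:** bay 1 was empty. I released cassettes 2, 3 and 4 with their keys, lifted each straight up and stood it upright in the tray.
- **Tray moved:** it had shifted about 3 cm towards the robot and the unit while I was carrying the first cassette. I measured it again and placed all three cassettes by the new position.
- **Hood back on:** it went down with no binding. At contact the gripper was at 136.1 mm, against 135.9 mm when I first gripped the seated hood. In the last scene picture its corners lie within about a pixel of where they were at the start.

In the last pictures the three cassettes stand upright in the tray. The block, jar and mallet look untouched, and the gripper is open about 18 cm above the handle, touching nothing. None of my checks failed. The only disagreements were 2–3 mm between camera measurements of the same points, within or close to the calibration error. I did not measure the hood's final tilt directly; I judged it from the seating height and the matching corners.

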